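Isolate, load the surge-arrester block and set the straightedge

ROBOT

A 6-joint arm with a two-finger parallel gripper is mounted at the origin on the work surface. World frame = base frame: x ahead of the robot, y to its left, z up, the work surface at z = 0. Lengths are in m, angles in rad, forces in N, time in s.
With the tool pointing down it reaches from about 0.4 to 0.925 m from the base axis. Payload 3.4 kg.
Tool frame: the origin (TCP) lies at the very end of the fingers, on their centre line; the grasp point (between the pads) lies 19 mm behind it; z points along the fingers, y is the line along which they close (so a half turn about z gives the same grasp; the last joint's range is limited). The gripper opens to 85 mm and grips with 20 to 120 N. Pads are 22 mm wide; open, the fingers measure 114 mm over their backs; the gripper's body (76 mm by 85 mm) begins 54 mm behind the grasp point. The pads swing forward as they close: fully open they stand 13 mm farther back than shut.
Start: joints at [-1.419, 0.307, 1.506, -0, 1.328, -0.073], TCP at [0.128, -0.561, 0.231] pointing down, gripper open.
Joint ranges: [-3.12, 3.12], [-1.05, 2.28], [0.14, 2.33], [-1.42, 4.57], [0.1, 2.73], [-2.68, 2.68]. Speed limits (rad/s): [2.57, 2.57, 3.14, 3.14, 3.14, 3.14].

INTERFACE

Orientations are given as a 3x3 rotation matrix whose columns are the frame's x, y, z axes.
In Python, from plant import r gives the robot as it stands.
- The arm moves only by the tool servo_tool, never from a script. Its argument "steps" is one flat list of numbers, 5 for each row, row after row: the shift along the tool's x, y, z in cm, then the turn about the tool's z in rad, then the finger opening in cm, from 0 to 8.54. In form: [tx, ty, tz, twist, fingers, tx, ty, tz, twist, fingers, ...]. A call has 1 to 12 rows; each row shifts and turns the commanded pose from where the row before left it, along the tool's axes as they then stand; what a row does not reach is not made up. A row lasts 1/10 s, in which the tool goes at most 50 mm and 8.59 degrees, less where a joint would pass 70% of its speed; a pose out of reach is approached as far as the arm can. A call with a gripper value outside its range is refused whole. The fingers move at their own pace and stop on an object; "squeeze" is the grip in N (left out, the last holds). Time passes only in rows, so rows that do not move let the fingers close. It gives the time, the measured TCP pose, the force, the opening and the grip force at its end, in the units of the state.
- r.state(): the state, without advancing time (a new reading comes with each control period).
- r.read_camera(name): name is "scene" or "top" or "wrist"; returns a dict with "image" (420x560x3 uint8, blue, green, red), "camera_matrix" (3x3 intrinsics, pixels), "R" (3x3) and "t" (3): a world point X has camera coordinates R X + t. Camera axes: x right, y down, z forward; pixel columns grow to the right and rows downward; lengths in m; the calibration is good to about 2 mm. A picture is of the moment at which its call begins. There is no depth.
- r.finish_job(): hands the job in; it is judged then, once.
The state is a dict: "clock": time; "qpos": joint angles; "dq": joint speeds; "effort": joint torques, N m; "eef_pos": TCP position; "orientation": TCP orientation; "wrist_force": force on the tool from outside, world axes, zero at the start; "ft_torque": the same for the moment, N m; "gripper_width": finger opening in m; "gripper_force": force on a finger pad.
Only numpy, scipy, OpenCV 4.12 (cv2) and the standard library are available. Lean on these libraries where they do the work, as an engineer would, in place of code of your own. Each camera call takes 0.05 s, during which the arm holds its last target. There are 200 camera calls.

TASK

First pull the orange plug out of the green socket, against its sprung catches, and put it in the blue bin. Then drop every surge arrester (white ceramic, brass ends) into a pocket of the grey seven-pocket block, one to a pocket in any order, standing upright and fully down; only after that lay the aluminium straightedge flat on the table, flush against the block's long front face (the one towards the robot) and about central along it, ready for marking. Leave the other tools and parts on the bench alone, and let go of everything.

Things in the scene. Friction and masses are not known exactly. Their poses are not given: they have to be found in the camera images.
- plug: Orange plug in the socket: handle 26 (x) x 22 (y) mm, z = 5 to 39 mm, on a black disc 30 mm across, 5 mm thick. Origin on its axis at the disc's underside, z up. A steel stem (10 mm, swelling to 16 mm near the tip) reaches down to z = -30 mm. 70 g. Comes out straight up: 10 to 20 N past the catches, free after 20 mm, clear of the socket after 30 mm.
- socket: Green housing 80 x 80 mm, 46 mm high, fixed; place and yaw vary. Origin at the centre of its underside. The plug stands in a hole in the middle of its top, axes in line, its origin 46 mm above this one. Two sprung catches (red tabs on the +y and -y sides, 34 mm up, sticking out 8 mm) hold the stem and need no handling.
- bin: Blue open bin, outside 140 (x) x 120 (y) mm, 45 mm high, walls and floor 5 mm, fixed; place and yaw vary. Origin at the centre of its underside. The plug may lie in it any way.
- block: Grey arrester block, 54 mm (x) x 300 mm (y) x 21 mm high, fixed; place and yaw vary. Origin at the centre of its underside. Its long faces are at x = -27 and +27 mm; the front face (towards the robot) is x = -27 mm. Seven square pockets 36 x 36 mm, 13 mm deep, in a row along y, centred on the block, pocket0 at its -y end, at 42 mm pitch, walls between them 6 mm.
- straightedge: Aluminium straightedge lying flat: 36 mm wide (its x), 220 mm long (its y), 6 mm thick, about 0.3 kg, with a yellow grip block in its middle, 16 mm (x) x 30 mm (y), from z = 6 to 32 mm. Origin at the centre of its underside. Both long edges are alike.
- pocket0 (a point): Centre of the floor of pocket 0 of the grey block (brass dot), 8 mm above the table; its axes are those of the block, y along the row.
- pocket1 (a point): Centre of the floor of pocket 1 of the grey block (brass dot), 8 mm above the table; its axes are those of the block, y along the row.
- pocket2 (a point): Centre of the floor of pocket 2 of the grey block (brass dot), 8 mm above the table; its axes are those of the block, y along the row.
- pocket3 (a point): Centre of the floor of pocket 3 of the grey block (brass dot), 8 mm above the table; its axes are those of the block, y along the row.
- pocket4 (a point): Centre of the floor of pocket 4 of the grey block (brass dot), 8 mm above the table; its axes are those of the block, y along the row.
- pocket5 (a point): Centre of the floor of pocket 5 of the grey block (brass dot), 8 mm above the table; its axes are those of the block, y along the row.
- pocket6 (a point): Centre of the floor of pocket 6 of the grey block (brass dot), 8 mm above the table; its axes are those of the block, y along the row.
- arrester0: Surge arrester: upright cylinder 30 mm in diameter, 32 mm high, white ceramic with brass ends and a red band, about 60 g. Origin at the centre of its underside, z up along its axis. Starts standing on the table, over a thin blue mat. May be absent (None).
- arrester1: Surge arrester: upright cylinder 30 mm in diameter, 32 mm high, white ceramic with brass ends and a red band, about 60 g. Origin at the centre of its underside, z up along its axis. Starts standing on the table, over a thin blue mat. May be absent (None).
- arrester2: Surge arrester: upright cylinder 30 mm in diameter, 32 mm high, white ceramic with brass ends and a red band, about 60 g. Origin at the centre of its underside, z up along its axis. Starts standing on the table, over a thin blue mat. May be absent (None).
- arrester3: Surge arrester: upright cylinder 30 mm in diameter, 32 mm high, white ceramic with brass ends and a red band, about 60 g. Origin at the centre of its underside, z up along its axis. Starts standing on the table, over a thin blue mat. May be absent (None).
- arrester4: Surge arrester: upright cylinder 30 mm in diameter, 32 mm high, white ceramic with brass ends and a red band, about 60 g. Origin at the centre of its underside, z up along its axis. Starts standing on the table, over a thin blue mat. May be absent (None).
- arrester5: Surge arrester: upright cylinder 30 mm in diameter, 32 mm high, white ceramic with brass ends and a red band, about 60 g. Origin at the centre of its underside, z up along its axis. Starts standing on the table, over a thin blue mat. May be absent (None).
- arrester6: Surge arrester: upright cylinder 30 mm in diameter, 32 mm high, white ceramic with brass ends and a red band, about 60 g. Origin at the centre of its underside, z up along its axis. Starts standing on the table, over a thin blue mat. May be absent (None).
- terminal_a: Bystander: small black and brass terminal knob, 26 mm across, 31 mm high, standing right of the block. Origin under its centre. Leave alone.
- terminal_b: Bystander: a second terminal knob of the same size, standing beyond the mat at the left. Leave alone.
- screwdriver: Bystander: screwdriver with a blue handle, lying behind the block. Leave alone.
- pliers: Bystander: pliers with blue handles, about 170 mm long, lying behind the bin at the right. Leave alone.
- driver: Bystander: black electric screwdriver, 40 mm thick, lying farther behind the block. Leave alone.

How it is judged:
On the way, in this order (a step that is already met when the one before it is completed fails the run):
1. the plug is out of its socket, in the bin and let go (x of plug in the frame of bin between -0.065 and 0.065 m and y of plug in the frame of bin between -0.055 and 0.055 m and z of plug in the frame of bin below 0.055 m and contact force between the fingers and plug below 0.1 N), for 0.2 s.
2. every arrester stands in a pocket, fully down and let go (((horizontal distance between arrester0 and pocket0 below 0.007 m and z of arrester0 in the frame of pocket0 below 0.004 m and angle between arrester0's own z axis and vertical below 0.12 rad) or (horizontal distance between arrester0 and pocket1 below 0.007 m and z of arrester0 in the frame of pocket1 below 0.004 m and angle between arrester0's own z axis and vertical below 0.12 rad) or (horizontal distance between arrester0 and pocket2 below 0.007 m and z of arrester0 in the frame of pocket2 below 0.004 m and angle between arrester0's own z axis and vertical below 0.12 rad) or (horizontal distance between arrester0 and pocket3 below 0.007 m and z of arrester0 in the frame of pocket3 below 0.004 m and angle between arrester0's own z axis and vertical below 0.12 rad) or (horizontal distance between arrester0 and pocket4 below 0.007 m and z of arrester0 in the frame of pocket4 below 0.004 m and angle between arrester0's own z axis and vertical below 0.12 rad) or (horizontal distance between arrester0 and pocket5 below 0.007 m and z of arrester0 in the frame of pocket5 below 0.004 m and angle between arrester0's own z axis and vertical below 0.12 rad) or (horizontal distance between arrester0 and pocket6 below 0.007 m and z of arrester0 in the frame of pocket6 below 0.004 m and angle between arrester0's own z axis and vertical below 0.12 rad)) and ((horizontal distance between arrester1 and pocket0 below 0.007 m and z of arrester1 in the frame of pocket0 below 0.004 m and angle between arrester1's own z axis and vertical below 0.12 rad) or (horizontal distance between arrester1 and pocket1 below 0.007 m and z of arrester1 in the frame of pocket1 below 0.004 m and angle between arrester1's own z axis and vertical below 0.12 rad) or (horizontal distance between arrester1 and pocket2 below 0.007 m and z of arrester1 in the frame of pocket2 below 0.004 m and angle between arrester1's own z axis and vertical below 0.12 rad) or (horizontal distance between arrester1 and pocket3 below 0.007 m and z of arrester1 in the frame of pocket3 below 0.004 m and angle between arrester1's own z axis and vertical below 0.12 rad) or (horizontal distance between arrester1 and pocket4 below 0.007 m and z of arrester1 in the frame of pocket4 below 0.004 m and angle between arrester1's own z axis and vertical below 0.12 rad) or (horizontal distance between arrester1 and pocket5 below 0.007 m and z of arrester1 in the frame of pocket5 below 0.004 m and angle between arrester1's own z axis and vertical below 0.12 rad) or (horizontal distance between arrester1 and pocket6 below 0.007 m and z of arrester1 in the frame of pocket6 below 0.004 m and angle between arrester1's own z axis and vertical below 0.12 rad)) and ((horizontal distance between arrester2 and pocket0 below 0.007 m and z of arrester2 in the frame of pocket0 below 0.004 m and angle between arrester2's own z axis and vertical below 0.12 rad) or (horizontal distance between arrester2 and pocket1 below 0.007 m and z of arrester2 in the frame of pocket1 below 0.004 m and angle between arrester2's own z axis and vertical below 0.12 rad) or (horizontal distance between arrester2 and pocket2 below 0.007 m and z of arrester2 in the frame of pocket2 below 0.004 m and angle between arrester2's own z axis and vertical below 0.12 rad) or (horizontal distance between arrester2 and pocket3 below 0.007 m and z of arrester2 in the frame of pocket3 below 0.004 m and angle between arrester2's own z axis and vertical below 0.12 rad) or (horizontal distance between arrester2 and pocket4 below 0.007 m and z of arrester2 in the frame of pocket4 below 0.004 m and angle between arrester2's own z axis and vertical below 0.12 rad) or (horizontal distance between arrester2 and pocket5 below 0.007 m and z of arrester2 in the frame of pocket5 below 0.004 m and angle between arrester2's own z axis and vertical below 0.12 rad) or (horizontal distance between arrester2 and pocket6 below 0.007 m and z of arrester2 in the frame of pocket6 below 0.004 m and angle between arrester2's own z axis and vertical below 0.12 rad)) and ((horizontal distance between arrester3 and pocket0 below 0.007 m and z of arrester3 in the frame of pocket0 below 0.004 m and angle between arrester3's own z axis and vertical below 0.12 rad) or (horizontal distance between arrester3 and pocket1 below 0.007 m and z of arrester3 in the frame of pocket1 below 0.004 m and angle between arrester3's own z axis and vertical below 0.12 rad) or (horizontal distance between arrester3 and pocket2 below 0.007 m and z of arrester3 in the frame of pocket2 below 0.004 m and angle between arrester3's own z axis and vertical below 0.12 rad) or (horizontal distance between arrester3 and pocket3 below 0.007 m and z of arrester3 in the frame of pocket3 below 0.004 m and angle between arrester3's own z axis and vertical below 0.12 rad) or (horizontal distance between arrester3 and pocket4 below 0.007 m and z of arrester3 in the frame of pocket4 below 0.004 m and angle between arrester3's own z axis and vertical below 0.12 rad) or (horizontal distance between arrester3 and pocket5 below 0.007 m and z of arrester3 in the frame of pocket5 below 0.004 m and angle between arrester3's own z axis and vertical below 0.12 rad) or (horizontal distance between arrester3 and pocket6 below 0.007 m and z of arrester3 in the frame of pocket6 below 0.004 m and angle between arrester3's own z axis and vertical below 0.12 rad)) and ((horizontal distance between arrester4 and pocket0 below 0.007 m and z of arrester4 in the frame of pocket0 below 0.004 m and angle between arrester4's own z axis and vertical below 0.12 rad) or (horizontal distance between arrester4 and pocket1 below 0.007 m and z of arrester4 in the frame of pocket1 below 0.004 m and angle between arrester4's own z axis and vertical below 0.12 rad) or (horizontal distance between arrester4 and pocket2 below 0.007 m and z of arrester4 in the frame of pocket2 below 0.004 m and angle between arrester4's own z axis and vertical below 0.12 rad) or (horizontal distance between arrester4 and pocket3 below 0.007 m and z of arrester4 in the frame of pocket3 below 0.004 m and angle between arrester4's own z axis and vertical below 0.12 rad) or (horizontal distance between arrester4 and pocket4 below 0.007 m and z of arrester4 in the frame of pocket4 below 0.004 m and angle between arrester4's own z axis and vertical below 0.12 rad) or (horizontal distance between arrester4 and pocket5 below 0.007 m and z of arrester4 in the frame of pocket5 below 0.004 m and angle between arrester4's own z axis and vertical below 0.12 rad) or (horizontal distance between arrester4 and pocket6 below 0.007 m and z of arrester4 in the frame of pocket6 below 0.004 m and angle between arrester4's own z axis and vertical below 0.12 rad)) and ((horizontal distance between arrester5 and pocket0 below 0.007 m and z of arrester5 in the frame of pocket0 below 0.004 m and angle between arrester5's own z axis and vertical below 0.12 rad) or (horizontal distance between arrester5 and pocket1 below 0.007 m and z of arrester5 in the frame of pocket1 below 0.004 m and angle between arrester5's own z axis and vertical below 0.12 rad) or (horizontal distance between arrester5 and pocket2 below 0.007 m and z of arrester5 in the frame of pocket2 below 0.004 m and angle between arrester5's own z axis and vertical below 0.12 rad) or (horizontal distance between arrester5 and pocket3 below 0.007 m and z of arrester5 in the frame of pocket3 below 0.004 m and angle between arrester5's own z axis and vertical below 0.12 rad) or (horizontal distance between arrester5 and pocket4 below 0.007 m and z of arrester5 in the frame of pocket4 below 0.004 m and angle between arrester5's own z axis and vertical below 0.12 rad) or (horizontal distance between arrester5 and pocket5 below 0.007 m and z of arrester5 in the frame of pocket5 below 0.004 m and angle between arrester5's own z axis and vertical below 0.12 rad) or (horizontal distance between arrester5 and pocket6 below 0.007 m and z of arrester5 in the frame of pocket6 below 0.004 m and angle between arrester5's own z axis and vertical below 0.12 rad)) and ((horizontal distance between arrester6 and pocket0 below 0.007 m and z of arrester6 in the frame of pocket0 below 0.004 m and angle between arrester6's own z axis and vertical below 0.12 rad) or (horizontal distance between arrester6 and pocket1 below 0.007 m and z of arrester6 in the frame of pocket1 below 0.004 m and angle between arrester6's own z axis and vertical below 0.12 rad) or (horizontal distance between arrester6 and pocket2 below 0.007 m and z of arrester6 in the frame of pocket2 below 0.004 m and angle between arrester6's own z axis and vertical below 0.12 rad) or (horizontal distance between arrester6 and pocket3 below 0.007 m and z of arrester6 in the frame of pocket3 below 0.004 m and angle between arrester6's own z axis and vertical below 0.12 rad) or (horizontal distance between arrester6 and pocket4 below 0.007 m and z of arrester6 in the frame of pocket4 below 0.004 m and angle between arrester6's own z axis and vertical below 0.12 rad) or (horizontal distance between arrester6 and pocket5 below 0.007 m and z of arrester6 in the frame of pocket5 below 0.004 m and angle between arrester6's own z axis and vertical below 0.12 rad) or (horizontal distance between arrester6 and pocket6 below 0.007 m and z of arrester6 in the frame of pocket6 below 0.004 m and angle between arrester6's own z axis and vertical below 0.12 rad)) and contact force between the fingers and arrester0 below 0.1 N and contact force between the fingers and arrester1 below 0.1 N and contact force between the fingers and arrester2 below 0.1 N and contact force between the fingers and arrester3 below 0.1 N and contact force between the fingers and arrester4 below 0.1 N and contact force between the fingers and arrester5 below 0.1 N and contact force between the fingers and arrester6 below 0.1 N), for 0.2 s.
3. the straightedge lies flush along the front of the block (x of straightedge in the frame of block between -0.0475 and -0.043 m and y of straightedge in the frame of block between -0.03 and 0.03 m and z of straightedge in the frame of block below 0.004 m and angle between the y axis of straightedge and the y axis of block, either way round below 0.018 rad and contact force between the fingers and straightedge below 0.1 N), for 0.2 s.
At the end, for the whole second after the job is handed in: Plug in the bin; every arrester in a pocket (7 mm of its centre, 4 mm of its floor, 0.12 rad of upright); straightedge flat, within 2.5 mm of the block's front face and 0.018 rad of parallel, its middle within 30 mm of the block's middle along the row; all released and at rest (all of step 1 and all of step 2 and all of step 3 and linear speed of straightedge below 0.02 m/s and linear speed of each of plug, arrester0, arrester1, arrester2, arrester3, arrester4, arrester5, arrester6 below 0.03 m/s); the robot touches nothing.
It fails at once if an arrester is picked up while the plug is still home in the socket (horizontal distance between plug and socket below 0.008 m and z of plug in the frame of socket below 0.052 m and height (world z) of any of arrester0, arrester1, arrester2, arrester3, arrester4, arrester5, arrester6 above 0.04 m).
It fails at once if a bystanding tool or part is shifted by more than 30 mm (distance of any of terminal_a, terminal_b, screwdriver, pliers, driver from where it was at the start of the episode above 0.03 m).
Of arrester0, arrester1, arrester2, arrester3, arrester4, arrester5, arrester6 only 5 to 7 are there at a start; the rules pass over those that are not, and their reading is None.
At some moment in a run one of arrester0, arrester1, arrester2, arrester3, arrester4, arrester5, arrester6, straightedge may be knocked a few centimetres aside while the robot is not near it.
It also fails if it takes over 210 s, if anything falls off the work surface, if the arm or the gripper's body presses on something with over 40 N, if the wrist force passes 120 N, or if a joint passes its speed limit or range.

## Working session

There is one attempt and no reset: what is moved stays moved. The work goes in short steps, Python scripts to look and compute and a tool call to move; the robot and the scene stay as the last step left them, time stands still between calls to the robot, and variables do not carry over. Pictures are saved under pics/ and viewed, at most 14 in all, crops included, and the job is handed in when it is done.

Besides the shell and the picture viewer there is one more tool, called after ">>>" as name(argument=value, ...) on one line, values as JSON. servo_tool: Moves the arm, as the interface text tells. Its arguments: {"type":"object","properties":{"steps":{"type":"array"},"squeeze":{"type":"number"}},"required":["steps"]}

```bash
ls; mkdir -p pics; python3 - <<'E'
from plant import r
import cv2,pickle
d={}
for n in ("top","scene"):
    c=r.read_camera(n); d[n]=c; cv2.imwrite(f"pics/{n}0.png",cv2.resize(c["image"],(800,600),interpolation=cv2.INTER_CUBIC))
    print(n,c["camera_matrix"].round(1).tolist(),c["R"].round(4).tolist(),c["t"].round(4).tolist())
pickle.dump(d,open("c0.pkl","wb"))
s=r.state(); print(s["eef_pos"],s["orientation"],s["clock"])
E
```

```text
pics
top [[538.7, 0.0, 272.2], [0.0, 538.7, 207.0], [0.0, 0.0, 1.0]] [[-0.0407, -0.9992, -0.0051], [-0.9766, 0.0408, -0.211], [0.2111, -0.0036, -0.9775]] [0.0334, 0.6171, 1.2234]
scene [[420.0, 0.0, 274.5], [0.0, 420.0, 204.7], [0.0, 0.0, 1.0]] [[-0.6054, 0.7959, -0.0067], [0.4728, 0.3529, -0.8074], [-0.6402, -0.492, -0.59]] [0.3454, -0.2327, 1.39]
[ 0.12805119 -0.55990727  0.2304715 ] [[ 9.74837226e-01  2.22917714e-01 -2.73905146e-04]
 [ 2.22917834e-01 -9.74835474e-01  1.85413795e-03]
 [ 1.46307740e-04 -1.86854104e-03 -9.99998244e-01]] 0.1
```

View pics/top0.png

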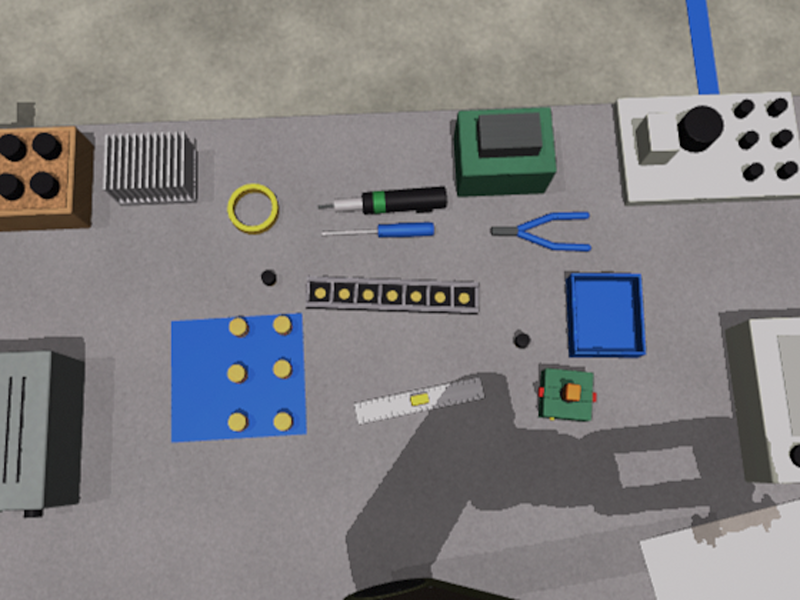

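View pics/scene0.png

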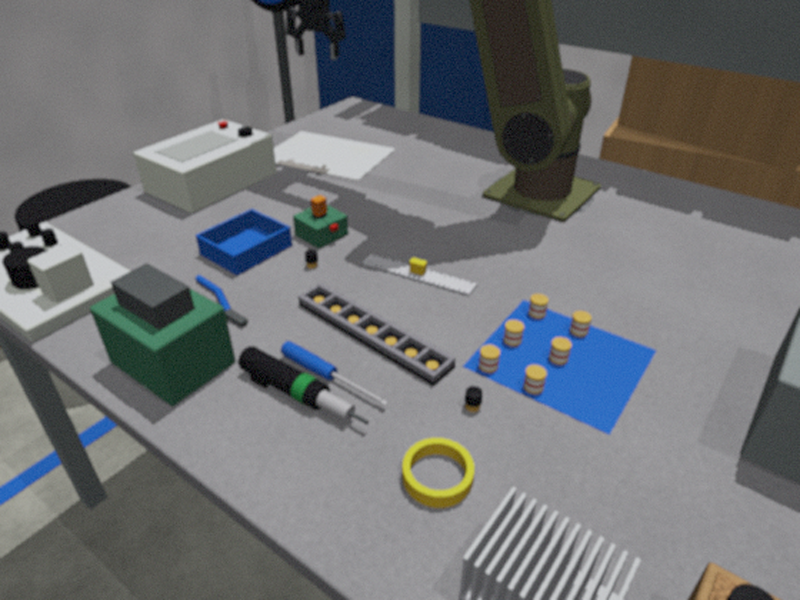

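The top view (800x600 scale) shows six arresters on the mat, at about (237,326), (282,324), (236,373), (282,369), (237,421) and (282,421). The block's dots run from (320,293) to (464,298). The straightedge grip is at (420,399), the plug at (572,392) and the bin centre at about (606,315).

```bash
cat > h.py <<'E'
import numpy as np,cv2,pickle
from plant import r
def back(c,uv,z):
    K,R,t=c["camera_matrix"],c["R"],np.asarray(c["t"]).ravel()
    d=R.T@np.linalg.inv(K)@np.r_[uv,1.]; o=-R.T@t
    return (o+d*(z-o[2])/d[2])[:2]
def proj(c,X):
    p=c["camera_matrix"]@(c["R"]@np.asarray(X,float)+np.asarray(c["t"]).ravel()); return p[:2]/p[2]
def blobs(c,lo,hi,amin=8):
    m=cv2.inRange(cv2.cvtColor(c["image"],cv2.COLOR_BGR2HSV),lo,hi)
    n,l,s,ce=cv2.connectedComponentsWithStats(m)
    return [(ce[i],s[i,4],np.argwhere(l==i)[:,::-1].astype(np.float32)) for i in range(1,n) if s[i,4]>=amin]
def rel(X,yawdir=None):
    """move needed in tool cm to bring TCP to X (3); yawdir: desired world xy direction of tool y (mod pi)"""
    s=r.state(); O=np.asarray(s["orientation"]); d=O.T@(np.asarray(X)-s["eef_pos"])*100
    a=0
    if yawdir is not None:
        v=O.T@np.r_[yawdir,0.]; a=np.arctan2(-v[0],v[1]); a=(a+np.pi/2)%np.pi-np.pi/2
    return d.round(2),round(a,3)
E
python3 - <<'E'
from h import *
d=pickle.load(open("c0.pkl","rb"))
c=d["top"]
for nm,lo,hi in (("brass",(15,80,90),(28,255,255)),("orange",(5,150,90),(14,255,255)),("yellow",(25,100,90),(35,255,255)),("blue",(105,120,50),(125,255,255)),("green",(55,80,30),(90,255,255)),("red",(0,180,90),(4,255,255))):
    for ce,a,p in blobs(c,lo,hi):
        rr=cv2.minAreaRect(p)
        print(nm,ce.round(1),a,[back(c,ce,z).round(4).tolist() for z in (.008,.032,.085)],np.round(rr[1],1),round(rr[2],1))
E
```

```text
brass [ 35.4 123.2] 542 [[0.8787, 0.613], [0.869, 0.602], [0.8475, 0.5779]] [52. 62.] 0.0
brass [175.3 135. ] 93 [[0.8309, 0.2497], [0.8221, 0.2454], [0.8026, 0.2359]] [11.2 27.1] 85.8
brass [180.  159.3] 88 [[0.7649, 0.238], [0.7572, 0.2339], [0.7404, 0.2249]] [12.  31.8] 77.3
brass [223.7 204.6] 51 [[0.6416, 0.129], [0.6362, 0.1269], [0.6244, 0.1222]] [7. 7.] 90.0
brass [240.5 205.4] 50 [[0.638, 0.0869], [0.6327, 0.0855], [0.621, 0.0826]] [7. 7.] 90.0
brass [257.2 206. ] 48 [[0.6346, 0.045], [0.6294, 0.0444], [0.6178, 0.0431]] [6. 7.] 90.0
brass [274.  206.4] 51 [[0.6318, 0.003], [0.6266, 0.0032], [0.6151, 0.0036]] [7.2 7.6] 63.4
brass [290.8 207. ] 48 [[0.6286, -0.0387], [0.6234, -0.0378], [0.6121, -0.0357]] [6. 7.] 90.0
brass [307.4 207.5] 51 [[0.6255, -0.0803], [0.6204, -0.0786], [0.6092, -0.0749]] [7. 7.] 90.0
brass [324.5 208.3] 51 [[0.6218, -0.1227], [0.6167, -0.1203], [0.6056, -0.1148]] [7. 7.] 90.0
brass [197.1 226.9] 116 [[0.5878, 0.1962], [0.5834, 0.1928], [0.5737, 0.1855]] [11.3 11.3] 45.0
brass [166.3 228.4] 113 [[0.5872, 0.2728], [0.5828, 0.2681], [0.5731, 0.2576]] [11
[... 1972 characters left out ...]
959], [0.5753, -0.2833]] [8. 0.] -90.0
blue [163.9 264.6] 6919 [[0.4973, 0.2787], [0.4946, 0.2738], [0.4885, 0.2631]] [84.6 96.2] 86.4
green [351.9 111.9] 2542 [[0.8747, -0.2098], [0.8651, -0.2058], [0.8439, -0.1968]] [59.7 68.5] 88.8
green [264.8 141. ] 139 [[0.8049, 0.0196], [0.7965, 0.0194], [0.7781, 0.0192]] [15.  9.] 90.0
green [396.4 276.3] 975 [[0.4456, -0.2872], [0.4438, -0.2817], [0.4397, -0.2696]] [36.  33.8] 5.7
green [377.3 285.4] 10 [[0.4255, -0.239], [0.4241, -0.2345], [0.4209, -0.2243]] [6. 1.] 90.0
red [378.2 274. ] 22 [[0.4529, -0.2436], [0.451, -0.2389], [0.4467, -0.2286]] [6. 3.] 90.0
red [415.5 277.5] 12 [[0.4407, -0.3333], [0.439, -0.327], [0.4352, -0.3131]] [5. 1.] 90.0
```

```bash
python3 - <<'E'
from h import *
print(rel([.4446,-.281,.23],[.14,.99]))
E
```

```text
(array([ 37.08, -20.13,   0.09]), np.float64(0.365))
```

>>> servo_tool(steps=[4.12, -2.24, 0, 0, 8.5, 4.12, -2.24, 0, 0, 8.5, 4.12, -2.24, 0, 0, 8.5, 4.12, -2.24, 0, 0, 8.5, 4.12, -2.24, 0, 0, 8.5, 4.12, -2.24, 0, 0, 8.5, 4.12, -2.24, 0, 0, 8.5, 4.12, -2.24, 0, 0, 8.5, 4.12, -2.24, 0, 0, 8.5, 0, 0, 0, 0.122, 8.5, 0, 0, 0, 0.122, 8.5, 0, 0, 0, 0.122, 8.5])

```text
clock: 1.3
eef_pos: [0.4449, -0.2804, 0.2308]
orientation: [[0.99, -0.144, -0.001], [-0.144, -0.99, 0.001], [-0.001, -0.001, -1.0]]
wrist_force: [0.6, -0.7, 0.2]
gripper_width: 0.0849
gripper_force: 0.0
```

```bash
python3 - <<'E'
from h import *
s=r.state();print(s["eef_pos"],s["clock"],np.round(s["orientation"],3).tolist())
c=r.read_camera("wrist");cv2.imwrite("pics/w1.png",c["image"]);pickle.dump(c,open("w1.pkl","wb"))
print(c["camera_matrix"].round(0).tolist(),(-c["R"].T@np.ravel(c["t"])).round(3),c["R"].round(2).tolist())
E
```

```text
[ 0.44490888 -0.28038806  0.23076162] 1.3 [[0.99, -0.144, -0.001], [-0.144, -0.99, 0.001], [-0.001, -0.001, -1.0]]
[[343.0, 0.0, 278.0], [0.0, 343.0, 209.0], [0.0, 0.0, 1.0]] [ 0.523 -0.292  0.373] [[-0.14, -0.99, -0.0], [-0.94, 0.14, 0.31], [-0.31, 0.05, -0.95]]
```

View pics/w1.png

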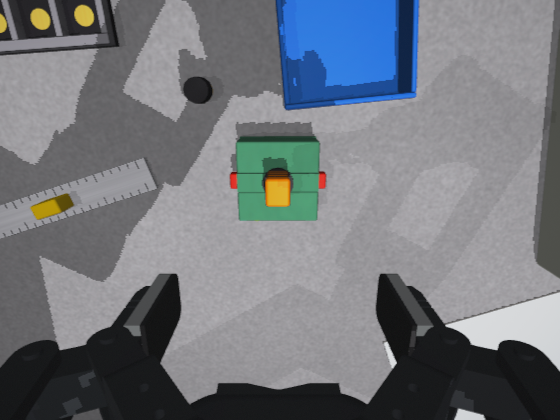

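The wrist view shows the plug at (278,192), its top face spanning about x 267-290 and y 178-207. The red tabs at (234,181) and (322,180) lie level, so the tool is aligned with the socket. The bin and the end of the block are also in view.

```bash
python3 - <<'E'
from h import *
c=pickle.load(open("w1.pkl","rb"))
for nm,lo,hi,z in (("top",(8,150,190),(25,255,255),.085),("red",(0,180,90),(4,255,255),.034),("red",(175,150,90),(180,255,255),.034)):
    for ce,a,p in blobs(c,lo,hi,15):
        print(nm,ce,a,back(c,ce,z),p.min(0),p.max(0),cv2.minAreaRect(p))
for ce,a,p in blobs(c,(50,80,30),(90,255,255),500): print("green",p.min(0),p.max(0),a,cv2.minAreaRect(p),back(c,ce,.046))
E
```

```text
top [83.45289855 15.25      ] 276 [ 0.60081039 -0.1567551 ] [75.  5.] [92. 25.] ((83.75000762939453, 15.249999046325684), (19.798988342285156, 16.26345443725586), 45.0)
top [39.95636364 18.66909091] 275 [ 0.60334618 -0.12382644] [32.  9.] [48. 28.] ((40.0, 18.5), (19.0, 16.0), 90.0)
top [ 1.94805195 23.84415584] 77 [ 0.60417644 -0.09432159] [ 0. 15.] [ 5. 32.] ((2.5, 23.5), (17.0, 5.0), 90.0)
top [277.49685535 192.04402516] 636 [ 0.4448144  -0.28009775] [266. 179.] [289. 205.] ((277.5, 192.0), (26.0, 23.0), 90.0)
red [232.92592593 179.98765432] 81 [ 0.45007872 -0.23517467] [230. 173.] [236. 187.] ((232.85000610351562, 180.04998779296875), (14.342246055603027, 5.368755340576172), 85.60128784179688)
red [321.81176471 179.95294118] 85 [ 0.43709898 -0.32414425] [319. 172.] [325. 187.] ((321.89105224609375, 179.58909606933594), (5.4727044105529785, 15.323573112487793), 5.710593223571777)
green [236. 137.] [318. 220.] 5649 ((277.0, 178.5), (83.0, 82.0), 90.0) [ 0.45035478 -0.28074829]
```

>>> servo_tool(steps=[0, 0, 4.5, 0, 8.5, 0, 0, 4.5, 0, 8.5, 0, 0, 4.5, 0, 8.5, 0, 0, 3.8, 0, 8.5, 0, 0, 0, 0, 8.5, 0, 0, 0, 0, 1, 0, 0, 0, 0, 1, 0, 0, 0, 0, 1, 0, 0, 0, 0, 1, 0, 0, 0, 0, 1, 0, 0, 0, 0, 1, 0, 0, 0, 0, 1], squeeze=80)

```text
clock: 2.55
eef_pos: [0.4457, -0.2818, 0.0602]
orientation: [[0.99, -0.141, 0.003], [-0.141, -0.99, -0.002], [0.003, 0.001, -1.0]]
wrist_force: [-0.8, 1.0, 7.3]
gripper_width: 0.0205
gripper_force: 78.0
```

>>> servo_tool(steps=[0, 0, -0.5, 0, 1, 0, 0, -1, 0, 1, 0, 0, -1, 0, 1, 0, 0, -1.5, 0, 1, 0, 0, -2, 0, 1, 0, 0, -3, 0, 1, 0, 0, -2, 0, 1, 0, 0, 0, 0, 1])

```text
clock: 3.35
eef_pos: [0.4466, -0.2831, 0.1723]
orientation: [[0.99, -0.141, 0.006], [-0.141, -0.99, -0.005], [0.007, 0.004, -1.0]]
wrist_force: [0.2, -0.1, -0.9]
gripper_width: 0.0202
gripper_force: 81.2
```

```bash
python3 - <<'E'
from h import *
print(rel([.577,-.359,.15]))
c=r.read_camera("wrist");cv2.imwrite("pics/w2.png",c["image"])
E
```

```text
(array([13.96,  5.67,  2.35]), 0)
```

View pics/w2.png

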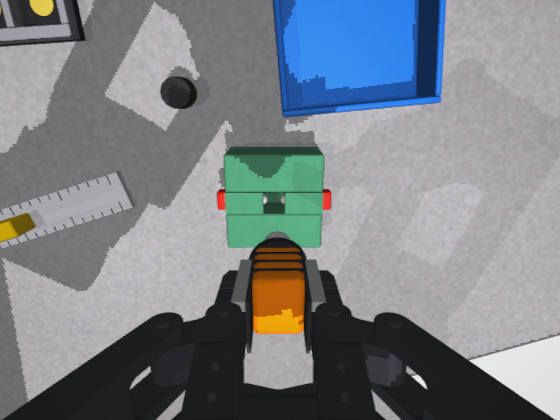

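The plug is held and clear; the socket hole at (273,201) is empty. Next it goes to the bin.

>>> servo_tool(steps=[3.49, 1.42, 0, 0, 1, 3.49, 1.42, 0, 0, 1, 3.49, 1.42, 0, 0, 1, 3.49, 1.42, 0, 0, 1, 0, 0, 3.5, 0, 1, 0, 0, 3.5, 0, 1, 0, 0, 3.7, 0, 1, 0, 0, 0, 0, 1, 0, 0, 0, 0, 4.5, 0, 0, 0, 0, 4.5, 0, 0, 0, 0, 4.5, 0, 0, 0, 0, 4.5])

```text
clock: 4.6
eef_pos: [0.576, -0.3581, 0.0636]
orientation: [[0.99, -0.141, 0.003], [-0.141, -0.99, -0.002], [0.003, 0.002, -1.0]]
wrist_force: [-0.3, 1.1, -0.0]
gripper_width: 0.0451
gripper_force: 0.1
```

>>> servo_tool(steps=[0, 0, -4, 0, 4.5, 0, 0, -4.5, 0, 4.5, 0, 0, -4.5, 0, 4.5, 0, 0, -3, 0, 8.5, 0, 0, 0, 0, 8.5, 0, 0, 0, 0, 8.5])

```text
clock: 5.2
eef_pos: [0.5753, -0.3575, 0.2235]
orientation: [[0.99, -0.141, 0.003], [-0.141, -0.99, -0.002], [0.003, 0.002, -1.0]]
wrist_force: [-0.4, -0.5, -0.2]
gripper_width: 0.0845
gripper_force: 0.0
```

```bash
python3 - <<'E'
from h import *
c=r.read_camera("top");pickle.dump(c,open("t2.pkl","wb"));cv2.imwrite("pics/t2.png",c["image"])
for nm,lo,hi,z in (("brass",(15,80,90),(35,255,255),.032),("orange",(5,150,90),(14,255,255),.02)):
  for ce,a,p in blobs(c,lo,hi,30):
    if ce[1]>195: print(nm,ce.round(1),a,back(c,ce,z).round(4))
print(rel([.46,.20,.25],[-.996,.078]))
w=r.read_camera("wrist");cv2.imwrite("pics/w3.png",w["image"])
E
```

```text
brass [539.1 228.2] 343 [ 0.5454 -0.6384]
brass [542.9 237.2] 260 [ 0.5232 -0.6443]
brass [223.7 204.6] 51 [0.6362 0.1269]
brass [240.5 205.4] 51 [0.6325 0.0856]
brass [257.2 205.8] 50 [0.6298 0.0445]
brass [273.9 206.5] 53 [0.6264 0.0035]
brass [432.9 205.2] 33 [ 0.6133 -0.3868]
brass [290.8 207. ] 48 [ 0.6234 -0.0378]
brass [307.4 207.5] 51 [ 0.6204 -0.0786]
brass [324.3 208.3] 50 [ 0.6168 -0.12  ]
brass [197.1 226.9] 116 [0.5834 0.1928]
brass [166.3 228.4] 113 [0.5828 0.2681]
brass [485.9 254.1] 677 [ 0.488  -0.5015]
brass [197.2 257.8] 117 [0.5078 0.1936]
brass [165.2 260.9] 117 [0.5034 0.2706]
brass [293.2 279.2] 87 [ 0.4469 -0.0351]
brass [165.7 294.9] 123 [0.4223 0.2695]
brass [197.7 294.6] 120 [0.4199 0.1934]
brass [341.7 325.8] 324 [ 0.3337 -0.1434]
brass [375.5 348.3] 327 [ 0.2797 -0.2185]
brass [438.5 390.8] 854 [ 0.1799 -0.3545]
brass [310.5 375.8] 431 [ 0.2244 -0.0641]
brass [345.  398.4] 474 [ 0.172  -0.1399]
brass [374.3 413.2] 209 [ 0.1375 -0.2042]
(array([-19.17, -53.53,  -2.85]), np.float64(1.508))
```

View pics/w3.png

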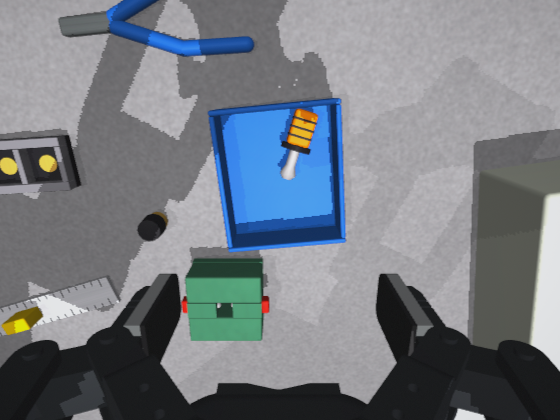

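The plug lies in the bin at (300,140). Next I go over the mat to localise the arresters with the wrist camera.

>>> servo_tool(steps=[-1.6, -4.46, 0, 0, 8.5, -1.6, -4.46, 0, 0, 8.5, -1.6, -4.46, 0, 0, 8.5, -1.6, -4.46, 0, 0, 8.5, -1.6, -4.46, 0, 0, 8.5, -1.6, -4.46, 0, 0, 8.5, -1.6, -4.46, 0, 0, 8.5, -1.6, -4.46, 0, 0, 8.5, -1.6, -4.46, 0, 0, 8.5, -1.6, -4.46, 0, 0, 8.5, -1.6, -4.46, 0, 0, 8.5, -1.6, -4.46, 0, 0, 8.5])

```text
clock: 6.5
eef_pos: [0.4583, 0.201, 0.2197]
orientation: [[0.99, -0.141, -0.003], [-0.141, -0.99, -0.001], [-0.003, 0.002, -1.0]]
wrist_force: [1.2, -0.4, -0.4]
gripper_width: 0.0849
gripper_force: 0.0
```

>>> servo_tool(steps=[0, 0, -0.2, -0.1485, 8.5, 0, 0, -0.2, -0.1485, 8.5, 0, 0, -0.2, -0.1485, 8.5, 0, 0, -0.2, -0.1485, 8.5, 0, 0, -0.2, -0.1485, 5.5, 0, 0, -0.2, -0.1485, 5.5, 0, 0, -0.2, -0.1485, 5.5, 0, 0, -0.2, -0.1485, 5.5, 0, 0, -0.2, -0.1485, 5.5, 0, 0, -0.2, -0.1485, 5.5, 0, 0, -0.2, -0.1485, 5.5, 0, 0, 0, 0, 5.5])

```text
clock: 7.7
eef_pos: [0.4592, 0.1994, 0.2418]
orientation: [[0.078, 0.997, -0.003], [0.997, -0.078, -0.001], [-0.001, -0.003, -1.0]]
wrist_force: [0.4, -0.3, -0.6]
gripper_width: 0.0551
gripper_force: 0.0
```

```bash
cat > look.py <<'E'
from h import *
import sys
c=r.read_camera("wrist");cv2.imwrite(f"pics/{sys.argv[1]}.png",c["image"])
z=float(sys.argv[2])
for ce,a,p in blobs(c,(14,80,90),(35,255,255),60):
    m=cv2.minEnclosingCircle(p); X=back(c,ce,z); print(ce.round(1),a,"enc",round(m[1],1),"rowmax",p.max(0),X.round(4),back(c,ce,.008).round(4),"rel",rel([*X,.013])[0])
s=r.state();print(np.round(s["eef_pos"],4),np.round(s["qpos"],2))
E
python3 look.py w4 .032
```

```text
[400.6  94.9] 779 enc 16.5 rowmax [416. 110.] [0.5826 0.2711] [0.5906 0.2706] rel [ 8.18 11.76 22.85]
[318.7  98.7] 747 enc 15.8 rowmax [334. 114.] [0.5031 0.2739] [0.5057 0.2736] rel [ 7.81  3.81 22.87]
[556.6 112.4] 227 enc 22.0 rowmax [559. 134.] [0.7364 0.2424] [0.7549 0.2399] rel [ 6.58 27.32 22.81]
[237.1 106.9] 720 enc 15.4 rowmax [251. 122.] [0.4227 0.2726] [0.4198 0.2721] rel [ 7.02 -4.19 22.9 ]
[399.  170.3] 640 enc 14.9 rowmax [414. 184.] [0.5833 0.1964] [0.5914 0.1907] rel [ 0.74 12.44 22.86]
[326.1 175.3] 620 enc 14.3 rowmax [340. 189.] [0.5075 0.197 ] [0.5104 0.1915] rel [ 0.19  4.88 22.88]
[242.8 181.6] 608 enc 14.0 rowmax [256. 195.] [0.4199 0.1972] [0.4169 0.1916] rel [-0.51 -3.85 22.9 ]
[440.2 218.6] 209 enc 8.6 rowmax [448. 226.] [0.6296 0.1392] [0.6408 0.1297] rel [-4.58 17.52 22.85]
[435.2 251.6] 191 enc 8.3 rowmax [443. 259.] [0.6266 0.0999] [0.6376 0.0878] rel [-8.52 17.54 22.86]
[430.3 282.6] 176 enc 8.1 rowmax [438. 289.] [0.6234 0.0607] [0.6342 0.0459] rel [-12.45  17.55  22.86]
[425.8 311.8] 161 enc 7.7 rowmax [433. 318.] [0.6204 0.0213] [0.631  0.0038] rel [-16.4   17.56  22.86]
[283.7 351.6] 423 enc 16.1 rowmax [292. 368.] [ 0.4468 -0.0234] [ 0.4455 -0.044 ] rel [-22.28   0.63  22.92]
[412.9 390.8] 93 enc 6.7 rowmax [420. 395.] [ 0.6101 -0.0985] [ 0.6201 -0.1242] rel [-28.43  17.52  22.88]
[0.4593 0.1993 0.2419] [ 0.33  0.2   1.64 -0.    1.31  0.41]
```

View pics/w4.png

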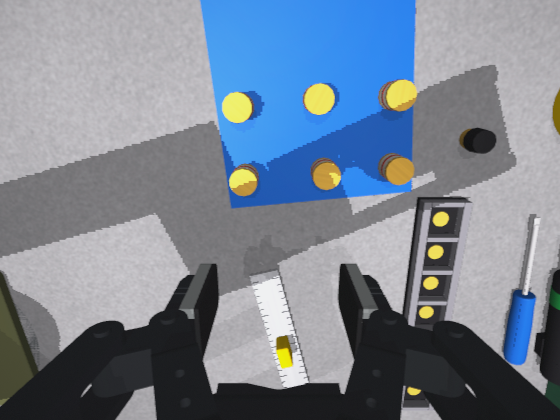

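Six arrester tops are visible at (237,107), (319,99), (401,95), (243,182), (326,175) and (399,170), with the pocket dots at right around (440,219) to (413,391). I pick the one at (326,175) first.

>>> servo_tool(steps=[0.1, 2.44, 1, 0, 5.5, 0.09, 2.44, 3.5, 0, 5.5, 0, 0, 4.5, 0, 5.5, 0, 0, 4.5, 0, 5.5, 0, 0, 4.5, 0, 5.5, 0, 0, 3, 0, 5.5, 0, 0, 1.7, 0, 5.5, 0, 0, 0, 0, 5.5, 0, 0, 0, 0, 1.5, 0, 0, 0, 0, 1.5, 0, 0, 0, 0, 1.5, 0, 0, 0, 0, 1.5], squeeze=30)

```text
clock: 8.95
eef_pos: [0.5097, 0.198, 0.0175]
orientation: [[0.079, 0.997, 0.002], [0.997, -0.079, 0.001], [0.001, 0.002, -1.0]]
wrist_force: [0.1, -0.0, 0.3]
gripper_width: 0.0288
gripper_force: 29.6
```

>>> servo_tool(steps=[0, 0, 0, 0, 1.5, 0, 0, -3, 0, 1.5, 0, 0, -4.5, 0, 1.5, 0, 0, -4.5, 0, 1.5, 0, 0, -4.5, 0, 1.5, -4, 2.5, 0, 0, 1.5, -4, 2.5, 0, 0, 1.5, -4, 2.5, 0, 0, 1.5, -2, 2, 0, 0, 1.5, 0, 0, 0, 0, 1.5])

```text
clock: 9.95
eef_pos: [0.5954, 0.0472, 0.1817]
orientation: [[0.083, 0.997, 0.003], [0.997, -0.083, -0.001], [-0.001, 0.003, -1.0]]
wrist_force: [0.4, 0.2, -0.8]
gripper_width: 0.0287
gripper_force: 29.9
```

```bash
python3 look.py w5 .008
```

```text
[33.5 21.3] 1435 enc 24.6 rowmax [56. 42.] [0.4064 0.2019] [0.4064 0.2019] rel [ 13.71 -19.92  16.83]
[248.4  10.6] 812 enc 19.8 rowmax [267.  25.] [0.5829 0.1951] [0.5829 0.1951] rel [14.47 -2.28 16.84]
[323.   88.4] 393 enc 11.4 rowmax [333.  99.] [0.6408 0.1302] [0.6408 0.1302] rel [ 8.48  4.03 16.84]
[321.3 137.7] 344 enc 10.6 rowmax [331. 148.] [0.6375 0.0881] [0.6375 0.0881] rel [ 4.26  4.05 16.84]
[319.9 182.9] 305 enc 10.0 rowmax [329. 192.] [0.6343 0.0462] [0.6343 0.0462] rel [ 0.05  4.06 16.84]
[318.3 224.4] 286 enc 9.7 rowmax [328. 233.] [0.6309 0.0043] [0.6309 0.0043] rel [-4.15  4.06 16.84]
[278.6 242.9] 166 enc 26.5 rowmax [305. 255.] [ 0.5903 -0.012 ] [ 0.5903 -0.012 ] rel [-6.11  0.15 16.84]
[315.6 258.5] 81 enc 9.6 rowmax [326. 266.] [ 0.6263 -0.0324] [ 0.6263 -0.0324] rel [-7.85  3.91 16.84]
[136.6 279.1] 878 enc 20.3 rowmax [152. 299.] [ 0.4402 -0.0402] [ 0.4402 -0.0402] rel [-10.14 -14.57  16.83]
[278.1 293.4] 3526 enc 34.7 rowmax [312. 326.] [ 0.5849 -0.0696] [ 0.5849 -0.0696] rel [-11.89   0.09  16.84]
[310.4 332.7] 92 enc 6.8 rowmax [314. 339.] [ 0.6162 -0.1218] [ 0.6162 -0.1218] rel [-16.84   3.64  16.84]
[0.5936 0.049  0.1814] [0.01 0.38 1.53 0.   1.23 0.09]
```

View pics/w5.png

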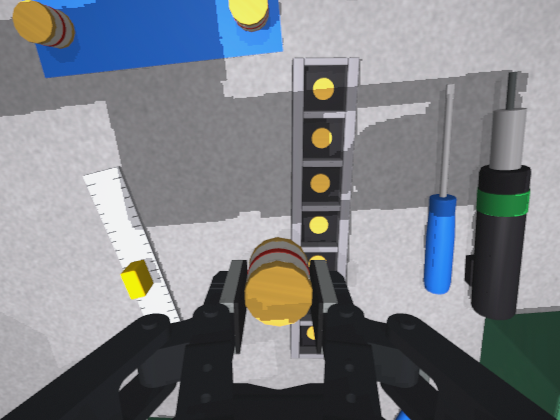

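```bash
python3 - <<'E'
from h import *
c=r.read_camera("wrist")
b=max([b for b in blobs(c,(14,80,90),(35,255,255),2000)],key=lambda b:b[1])
s=r.state();z=s["eef_pos"][2]+.0145
e=cv2.fitEllipse(cv2.convexHull(b[2].astype(np.int32)))
for uv in (b[0],e[0]): 
    X=back(c,uv,z); print(uv,X,(np.array(s["orientation"]).T@(np.r_[X,z]-s["eef_pos"]))*100)
print(e, s["eef_pos"], rel([.6343,.0462,.03],[.9969,-.0785]))
E
```

```text
[278.05161656 293.34231424] [0.59221758 0.04880375] [-0.13667874 -0.01263956 -1.45004872]
(278.12628173828125, 293.22625732421875) [0.59225406 0.04885759] [-0.13101982 -0.0094355  -1.45004867]
((278.12628173828125, 293.22625732421875), (65.86116027832031, 68.7655029296875), 88.99243927001953) [0.59244329 0.0501629  0.18119942] (array([-0.07,  4.21, 15.12]), np.float64(-0.002))
```

The held arrester is at (278,293), upright and centred in the pads. The pocket dots are at (323,88), (321,138), (320,183) and (318,224). It goes over the pocket at (320,183).

>>> servo_tool(steps=[0.03, 2.2, 2, 0, 1.5, 0, 2.01, 4, 0, 1.5, 0, 0, 4, 0, 1.5, 0, 0, 2, 0, 1.5, 0, 0, 0, 0, 1.5, 0, 0, 0, 0, 1.5, 0, 0, 0, 0, 1.5, 0, 0, 0, 0, 1.5])

```text
clock: 10.85
eef_pos: [0.6359, 0.0481, 0.0634]
orientation: [[0.078, 0.997, 0.004], [0.997, -0.078, 0.0], [0.0, 0.004, -1.0]]
wrist_force: [-0.1, 0.2, 0.1]
gripper_width: 0.0284
gripper_force: 29.9
```

```bash
python3 - <<'E'
from h import *
s=r.state(); print(s["eef_pos"],rel([.6343,.0462,.0265],[.9969,-.0785]),s["dq"])
E
```

```text
[0.63591384 0.04807361 0.06344057] (array([-0.2 , -0.16,  3.69]), np.float64(0.0)) [-0.00441765  0.00163429  0.00362807 -0.00189323  0.00107982 -0.00215538]
```

>>> servo_tool(steps=[-0.1, -0.16, 0, 0, 1.5, 0, 0, 1.2, 0, 1.5, 0, 0, 1.3, 0, 1.5, 0, 0, 1.1, 0, 1.5, 0, 0, 0, 0, 1.5, 0, 0, 0, 0, 1.5, 0, 0, 0, 0, 1.5])

```text
clock: 11.55
eef_pos: [0.6325, 0.0467, 0.0244]
orientation: [[0.078, 0.997, -0.002], [0.997, -0.078, -0.0], [-0.0, -0.002, -1.0]]
wrist_force: [-0.2, 0.1, -0.5]
gripper_width: 0.0286
gripper_force: 32.5
```

>>> servo_tool(steps=[0, 0, 0, 0, 5.5, 0, 0, 0, 0, 5.5, 0, 0, 0, 0, 5.5, 0, 0, -3, 0, 5.5, 0, 0, -4.5, 0, 5.5, 0, 0, -4.5, 0, 5.5, 3.5, -1.7, -1.5, 0, 5.5, 4, -1.7, 0, 0, 5.5, 4, -1.7, 0, 0, 5.5, 0, 0, 0, 0, 5.5, 0, 0, 0, 0, 5.5, 0, 0, 0, 0, 5.5])

```text
clock: 12.75
eef_pos: [0.5914, 0.1648, 0.1603]
orientation: [[0.078, 0.997, 0.0], [0.997, -0.078, -0.001], [-0.001, 0.0, -1.0]]
wrist_force: [-0.8, 0.8, -0.4]
gripper_width: 0.0547
gripper_force: 0.0
```

```bash
python3 look.py w6 .032; python3 - <<'E'
from h import *
c=r.read_camera("top")
cv2.imwrite("pics/t6.png",cv2.resize(c["image"][170:320,110:350],None,fx=3.3,fy=3.3,interpolation=cv2.INTER_CUBIC))
b=[(back(c,ce,.008),back(c,ce,.04),a) for ce,a,p in blobs(c,(15,80,90),(35,255,255),30) if 195<ce[1]<212]
print(b)
E
```

```text
[510.6  74.4] 4727 enc 68.4 rowmax [559. 132.] [0.7683 0.2463] [0.7836 0.2465] rel [ 9.57 16.97 14.72]
[257.6  59.8] 1368 enc 21.9 rowmax [277.  81.] [0.5837 0.2709] [0.5826 0.2733] rel [10.56 -1.64 14.72]
[149.1  64.9] 1404 enc 22.8 rowmax [170.  86.] [0.5045 0.2738] [0.4963 0.2764] rel [10.22 -9.55 14.72]
[41.  76.5] 1461 enc 24.1 rowmax [63. 97.] [0.4236 0.2723] [0.4083 0.2748] rel [  9.43 -17.61  14.72]
[77.6 79.4] 70 enc 16.8 rowmax [81. 95.] [0.4499 0.2682] [0.4369 0.2703] rel [  9.23 -14.95  14.72]
[267.5 161.5] 1069 enc 18.8 rowmax [285. 180.] [0.5843 0.1963] [0.5832 0.192 ] rel [ 3.13 -0.99 14.72]
[ 94.6 164.7] 63 enc 16.0 rowmax [100. 181.] [0.4468 0.2047] [0.4336 0.2012] rel [  2.87 -14.76  14.72]
[ 65.5 176.5] 1136 enc 20.8 rowmax [ 86. 194.] [0.4212 0.1971] [0.4057 0.1929] rel [  1.92 -17.25  14.72]
[336.1 223.8] 313 enc 10.5 rowmax [346. 233.] [0.6371 0.1391] [0.6408 0.1298] rel [-2.16  4.74 14.73]
[332.9 264.8] 267 enc 9.9 rowmax [343. 274.] [0.6333 0.1009] [0.6366 0.0882] rel [-5.99  4.66 14.73]
[330.8 326.6] 843 enc 19.5 rowmax [346. 346.] [0.6294 0.0369] [0.6324 0.0
[... 364 characters left out ...]
0.15830747]), np.int32(434)), (array([ 0.62633877, -0.39545707]), array([ 0.61952915, -0.38555   ]), np.int32(80)), (array([0.63835245, 0.04418391]), array([0.6312512 , 0.04341863]), np.int32(125)), (array([0.64164322, 0.12867395]), array([0.63446208, 0.12585766]), np.int32(47)), (array([0.6380427 , 0.08690018]), array([0.63094897, 0.08509796]), np.int32(50)), (array([0.63183763, 0.00303305]), array([0.62489452, 0.00326671]), np.int32(51)), (array([ 0.62837585, -0.03870169]), array([ 0.62151678, -0.03745491]), np.int32(49)), (array([ 0.62548876, -0.08033256]), array([ 0.61869977, -0.07807518]), np.int32(51)), (array([ 0.62157949, -0.12266244]), array([ 0.6148854, -0.1193775]), np.int32(52))]
```

View pics/t6.png

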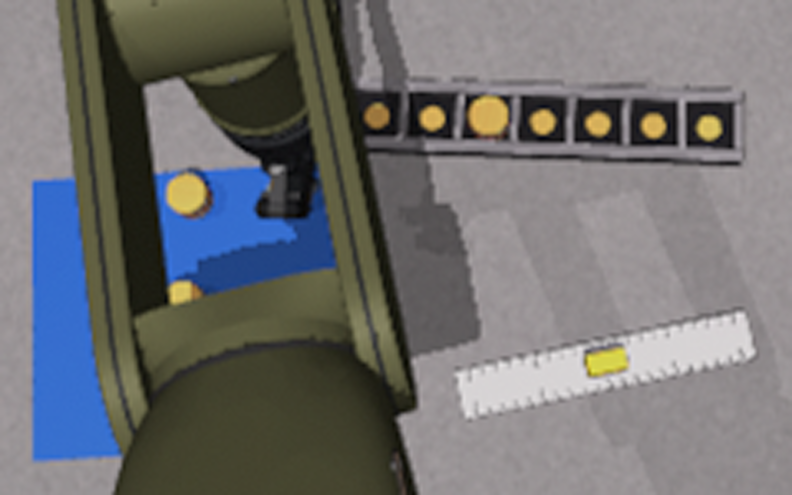

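One arrester is seated, at (488,115) in the crop. Next is the one at (.584,.196).

>>> servo_tool(steps=[3.03, -0.99, 1, 0, 5.5, 0, 0, 4.5, 0, 5.5, 0, 0, 4.5, 0, 5.5, 0, 0, 3, 0, 5.5, 0, 0, 1.6, 0, 5.5, 0, 0, 0, 0, 5.5, 0, 0, 0, 0, 5.5, 0, 0, 0, 0, 1.5, 0, 0, 0, 0, 1.5, 0, 0, 0, 0, 1.5, 0, 0, 0, 0, 1.5, 0, 0, 0, 0, 1.5], squeeze=30)

```text
clock: 14.05
eef_pos: [0.5852, 0.1966, 0.0161]
orientation: [[0.078, 0.997, 0.004], [0.997, -0.078, 0.0], [0.001, 0.004, -1.0]]
wrist_force: [0.8, -0.5, 5.9]
gripper_width: 0.0289
gripper_force: 29.9
```

```bash
cat > g.py <<'E'
from h import *
import sys
# state + rel to pocket k at release height, given pick TCP z
P0,P6=np.array([.6408,.1300]),np.array([.6213,-.1214])
k=int(sys.argv[1]); p=P0+(P6-P0)*k/6   # k counted from the left (+y) end
s=r.state();print(s["eef_pos"].round(4),s["gripper_width"],rel([*p,.060],[.9969,-.0785]),"release dz from here:",round((s["eef_pos"][2]-float(sys.argv[2]))*100,2))
E
python3 g.py 1 .026
```

```text
[0.5852 0.1966 0.0161] 0.028940316437599683 (array([-10.4 ,   6.09,  -4.38]), np.float64(0.0)) release dz from here: -0.99
```

>>> servo_tool(steps=[0, 0, -2.4, 0, 1.5, 0, 0, -4, 0, 1.5, -3.45, 2.03, 0, 0, 1.5, -3.45, 2.03, 0, 0, 1.5, -3.5, 2.03, 0, 0, 1.5, 0, 0, 2, 0, 1.5, 0, 0, 0, 0, 1.5, 0, 0, 0, 0, 1.5, 0, 0, 0, 0, 1.5, 0, 0, 0, 0, 1.5])

```text
clock: 15.05
eef_pos: [0.6362, 0.089, 0.0591]
orientation: [[0.077, 0.997, 0.001], [0.997, -0.077, 0.0], [0.0, 0.001, -1.0]]
wrist_force: [0.7, 0.1, -0.6]
gripper_width: 0.0288
gripper_force: 29.8
```

```bash
python3 g.py 1 .025
```

```text
[0.6362 0.089  0.0591] 0.028796676441205715 (array([-0.08,  0.14, -0.09]), np.float64(0.001)) release dz from here: 3.41
```

>>> servo_tool(steps=[-0.08, 0.14, 0, 0, 1.5, 0, 0, 1.2, 0, 1.5, 0, 0, 1.2, 0, 1.5, 0, 0, 1, 0, 1.5, 0, 0, 0, 0, 1.5, 0, 0, 0, 0, 1.5, 0, 0, 0, 0, 5.5, 0, 0, 0, 0, 5.5, 0, 0, 0, 0, 5.5])

```text
clock: 15.95
eef_pos: [0.6376, 0.0871, 0.0243]
orientation: [[0.078, 0.997, 0.0], [0.997, -0.078, 0.0], [0.0, 0.0, -1.0]]
wrist_force: [-0.1, -1.0, -0.4]
gripper_width: 0.0551
gripper_force: 0.0
```

>>> servo_tool(steps=[0, 0, -3, 0, 5.5, 0, 0, -4.5, 0, 5.5, 0, 0, -4.5, 0, 5.5, 2.46, -4.3, 0, 0, 5.5, 2.46, -4.3, 0, 0, 5.5, 2.46, -4.3, 0, 0, 5.5, 2.46, -4.3, 0, 0, 5.5, 0, 0, 0, 0, 5.5, 0, 0, 0, 0, 5.5, 0, 0, 0, 0, 5.5])

```text
clock: 16.95
eef_pos: [0.4752, 0.1987, 0.1448]
orientation: [[0.078, 0.997, 0.002], [0.997, -0.078, 0.0], [0.0, 0.002, -1.0]]
wrist_force: [0.5, -0.1, 0.5]
gripper_width: 0.0545
gripper_force: 0.0
```

```bash
python3 look.py w7 .032 | awk '$0 ~ /0\.[45]/'
```

```text
[422.7  95.3] 1497 enc 23.3 rowmax [445. 117.] [0.5825 0.2711] [0.5921 0.2705] rel [ 8.09 10.06 13.19]
[310.6 100.3] 1404 enc 21.6 rowmax [331. 122.] [0.5033 0.274 ] [0.5055 0.2736] rel [ 7.75  2.15 13.17]
[198.2 112. ] 1370 enc 21.7 rowmax [218. 133.] [0.4226 0.2725] [0.4173 0.272 ] rel [ 6.96 -5.88 13.16]
[503.5 145.8] 94 enc 10.4 rowmax [514. 153.] [0.6439 0.2307] [0.6593 0.2262] rel [ 4.54 16.51 13.2 ]
[209.5 211.4] 1087 enc 19.0 rowmax [228. 229.] [0.4201 0.1974] [0.4145 0.1898] rel [-0.55 -5.53 13.16]
[0.4755 0.1984 0.1447] [ 0.31  0.31  1.75 -0.    1.08  0.39]
```

>>> servo_tool(steps=[-0.3, -2.8, 0, 0, 5.5, -0.25, -2.73, 1, 0, 5.5, 0, 0, 4.5, 0, 5.5, 0, 0, 4.5, 0, 5.5, 0, 0, 3, 0, 5.5, 0, 0, 0, 0, 5.5, 0, 0, 0, 0, 5.5, 0, 0, 0, 0, 1.5, 0, 0, 0, 0, 1.5, 0, 0, 0, 0, 1.5, 0, 0, 0, 0, 1.5, 0, 0, 0, 0, 1.5])

```text
clock: 18.2
eef_pos: [0.4201, 0.198, 0.016]
orientation: [[0.078, 0.997, 0.005], [0.997, -0.078, 0.001], [0.002, 0.004, -1.0]]
wrist_force: [0.7, -2.1, 5.8]
gripper_width: 0.0285
gripper_force: 29.8
```

```bash
python3 g.py 0 .026
```

```text
[0.4201 0.198  0.016 ] 0.02854474496993133 (array([-5.05, 22.55, -4.31]), np.float64(0.0)) release dz from here: -1.0
```

>>> servo_tool(steps=[0, 0, -2.4, 0, 1.5, 0, 0, -4, 0, 1.5, -1.01, 4.51, 0, 0, 1.5, -1.01, 4.51, 0, 0, 1.5, -1.01, 4.51, 0, 0, 1.5, -1.01, 4.51, 0, 0, 1.5, -1.01, 4.51, 0, 0, 1.5, 0, 0, 2, 0, 1.5, 0, 0, 0, 0, 1.5, 0, 0, 0, 0, 1.5, 0, 0, 0, 0, 1.5, 0, 0, 0, 0, 1.5])

```text
clock: 19.4
eef_pos: [0.6385, 0.1301, 0.0593]
orientation: [[0.078, 0.997, 0.001], [0.997, -0.078, 0.0], [0.0, 0.001, -1.0]]
wrist_force: [0.6, -0.6, -0.8]
gripper_width: 0.0287
gripper_force: 30.1
```

```bash
python3 g.py 0 .025
```

```text
[0.6385 0.1301 0.0593] 0.028678893117025487 (array([ 0.01,  0.23, -0.07]), np.float64(0.001)) release dz from here: 3.43
```

>>> servo_tool(steps=[0, 0.2, 0, 0, 1.5, 0, 0, 1.2, 0, 1.5, 0, 0, 1.2, 0, 1.5, 0, 0, 1, 0, 1.5, 0, 0, 0, 0, 1.5, 0, 0, 0, 0, 1.5, 0, 0, 0, 0, 5.5, 0, 0, 0, 0, 5.5, 0, 0, 0, 0, 5.5])

```text
clock: 20.3
eef_pos: [0.6412, 0.1293, 0.0243]
orientation: [[0.079, 0.997, 0.0], [0.997, -0.079, 0.0], [0.0, 0.0, -1.0]]
wrist_force: [0.4, -0.1, 0.9]
gripper_width: 0.055
gripper_force: 0.0
```

>>> servo_tool(steps=[0, 0, -3, 0, 5.5, 0, 0, -4.5, 0, 5.5, 0, 0, -4.5, 0, 5.5, 1.4, -4.2, 0, 0, 5.5, 1.4, -4.2, 0, 0, 5.5, 1.4, -4.2, 0, 0, 5.5, 1.4, -4.2, 0, 0, 5.5, 0, 0, 0, 0, 5.5, 0, 0, 0, 0, 5.5, 0, 0, 0, 0, 5.5])

```text
clock: 21.3
eef_pos: [0.4795, 0.1985, 0.1449]
orientation: [[0.078, 0.997, 0.002], [0.997, -0.078, 0.0], [0.001, 0.002, -1.0]]
wrist_force: [0.9, -0.3, -0.2]
gripper_width: 0.0548
gripper_force: 0.0
```

```bash
python3 look.py w8 .032 | awk '$0 ~ /0\.[45]/'
```

```text
[416.6  95.5] 1493 enc 23.2 rowmax [439. 117.] [0.5825 0.2711] [0.5917 0.2705] rel [ 8.06  9.65 13.19]
[304.6 100.7] 1381 enc 21.5 rowmax [325. 122.] [0.5034 0.274 ] [0.5052 0.2736] rel [ 7.72  1.73 13.18]
[192.2 112.2] 1370 enc 21.7 rowmax [212. 133.] [0.4227 0.2725] [0.4169 0.272 ] rel [ 6.94 -6.3  13.16]
[0.4797 0.1983 0.1447] [ 0.31  0.31  1.74 -0.    1.08  0.39]
```

Pick (.4227,.2725).

>>> servo_tool(steps=[3.4, -3.1, 0, 0, 5.5, 3.5, -3.15, 0, 0, 5.5, 0, 0, 4.5, 0, 5.5, 0, 0, 4.5, 0, 5.5, 0, 0, 4, 0, 5.5, 0, 0, 0, 0, 5.5, 0, 0, 0, 0, 5.5, 0, 0, 0, 0, 1.5, 0, 0, 0, 0, 1.5, 0, 0, 0, 0, 1.5, 0, 0, 0, 0, 1.5, 0, 0, 0, 0, 1.5])

```text
clock: 22.55
eef_pos: [0.4233, 0.2728, 0.0165]
orientation: [[0.078, 0.997, 0.005], [0.997, -0.078, 0.002], [0.003, 0.005, -1.0]]
wrist_force: [1.9, -2.5, 7.7]
gripper_width: 0.0287
gripper_force: 30.0
```

```bash
python3 g.py 3 .026
```

```text
[0.4233 0.2728 0.0165] 0.02873192062410924 (array([-25.13,  22.83,  -4.3 ]), np.float64(0.0)) release dz from here: -0.95
```

>>> servo_tool(steps=[0, 0, -2.5, 0, 1.5, 0, 0, -4.5, 0, 1.5, -3.14, 2.86, 0, 0, 1.5, -3.14, 2.86, 0, 0, 1.5, -3.14, 2.86, 0, 0, 1.5, -3.14, 2.86, 0, 0, 1.5, -3.14, 2.86, 0, 0, 1.5, -3.14, 2.86, 0, 0, 1.5, -3.14, 2.86, 0, 0, 1.5, -3.15, 2.86, 0, 0, 1.5, 0, 0, 0, 0, 1.5, 0, 0, 2.6, 0, 1.5])

```text
clock: 23.75
eef_pos: [0.6337, 0.002, 0.0621]
orientation: [[0.081, 0.997, 0.009], [0.997, -0.081, -0.0], [0.0, 0.009, -1.0]]
wrist_force: [0.3, 0.1, -1.3]
gripper_width: 0.0287
gripper_force: 29.9
```

>>> servo_tool(steps=[0, 0, 0, 0, 1.5, 0, 0, 0, 0, 1.5, 0, 0, 0, 0, 1.5])

```text
clock: 24.05
eef_pos: [0.6296, 0.0041, 0.0593]
orientation: [[0.078, 0.997, 0.001], [0.997, -0.078, 0.0], [0.0, 0.001, -1.0]]
wrist_force: [-0.7, 0.5, 0.2]
gripper_width: 0.0285
gripper_force: 29.9
```

```bash
python3 g.py 3 .025
```

```text
[0.6296 0.0041 0.0593] 0.02854124946993265 (array([ 0.03,  0.15, -0.07]), np.float64(0.001)) release dz from here: 3.43
```

>>> servo_tool(steps=[0, 0.13, 0, 0, 1.5, 0, 0, 1.2, 0, 1.5, 0, 0, 1.2, 0, 1.5, 0, 0, 1, 0, 1.5, 0, 0, 0, 0, 1.5, 0, 0, 0, 0, 1.5, 0, 0, 0, 0, 5.5, 0, 0, 0, 0, 5.5, 0, 0, 0, 0, 5.5])

```text
clock: 24.95
eef_pos: [0.6308, 0.0034, 0.0242]
orientation: [[0.078, 0.997, 0.0], [0.997, -0.078, 0.0], [0.0, 0.0, -1.0]]
wrist_force: [-1.3, 0.4, 0.6]
gripper_width: 0.0553
gripper_force: 0.0
```

>>> servo_tool(steps=[0, 0, -3, 0, 5.5, 0, 0, -4.5, 0, 5.5, 0, 0, -4.5, 0, 5.5, 3.7, -2.92, 0, 0, 5.5, 3.7, -2.92, 0, 0, 5.5, 3.7, -2.92, 0, 0, 5.5, 3.7, -2.92, 0, 0, 5.5, 3.7, -2.92, 0, 0, 5.5, 0, 0, 0, 0, 5.5, 0, 0, 0, 0, 5.5, 0, 0, 0, 0, 5.5])

```text
clock: 26.05
eef_pos: [0.5006, 0.1989, 0.1446]
orientation: [[0.078, 0.997, 0.001], [0.997, -0.078, -0.0], [-0.0, 0.001, -1.0]]
wrist_force: [0.1, 0.5, 0.7]
gripper_width: 0.055
gripper_force: 0.0
```

```bash
python3 look.py w9 .032 | awk '$0 ~ /0\.[45]/'
```

```text
[387.2  98.5] 1463 enc 22.6 rowmax [409. 120.] [0.5827 0.2711] [0.5899 0.2704] rel [ 7.89  7.57 13.15]
[275.6 103.5] 1358 enc 21.3 rowmax [295. 125.] [0.5036 0.274 ] [0.5035 0.2736] rel [ 7.55 -0.33 13.15]
[0.5008 0.1985 0.1445] [ 0.3   0.34  1.7  -0.    1.1   0.38]
```

>>> servo_tool(steps=[3.75, -0.2, 0, 0, 5.5, 3.8, -0.13, 0, 0, 5.5, 0, 0, 4.5, 0, 5.5, 0, 0, 4.5, 0, 5.5, 0, 0, 4, 0, 5.5, 0, 0, 0, 0, 5.5, 0, 0, 0, 0, 5.5, 0, 0, 0, 0, 1.5, 0, 0, 0, 0, 1.5, 0, 0, 0, 0, 1.5, 0, 0, 0, 0, 1.5, 0, 0, 0, 0, 1.5])

```text
clock: 27.3
eef_pos: [0.5047, 0.2754, 0.0169]
orientation: [[0.078, 0.997, 0.006], [0.997, -0.078, 0.002], [0.002, 0.005, -1.0]]
wrist_force: [0.7, -1.5, 7.8]
gripper_width: 0.0286
gripper_force: 30.0
```

```bash
python3 g.py 4 .026
```

```text
[0.5047 0.2754 0.0169] 0.028626511520080365 (array([-30.24,  14.74,  -4.3 ]), np.float64(0.0)) release dz from here: -0.91
```

>>> servo_tool(steps=[0, 0, -2.5, 0, 1.5, 0, 0, -4.5, 0, 1.5, -3.78, 1.84, 0, 0, 1.5, -3.78, 1.84, 0, 0, 1.5, -3.78, 1.84, 0, 0, 1.5, -3.78, 1.84, 0, 0, 1.5, -3.78, 1.84, 0, 0, 1.5, -3.78, 1.84, 0, 0, 1.5, -3.78, 1.84, 0, 0, 1.5, -3.68, 1.86, 0, 0, 1.5, 0, 0, 0, 0, 1.5, 0, 0, 2.6, 0, 1.5])

```text
clock: 28.5
eef_pos: [0.6296, -0.0388, 0.0622]
orientation: [[0.081, 0.997, 0.009], [0.997, -0.081, -0.001], [-0.0, 0.009, -1.0]]
wrist_force: [1.2, 0.6, -0.1]
gripper_width: 0.0284
gripper_force: 29.9
```

>>> servo_tool(steps=[0, 0, 0, 0, 1.5, 0, 0, 0, 0, 1.5, 0, 0, 0, 0, 1.5])

```text
clock: 28.8
eef_pos: [0.6259, -0.0364, 0.0593]
orientation: [[0.077, 0.997, 0.001], [0.997, -0.077, -0.0], [0.0, 0.001, -1.0]]
wrist_force: [1.0, 0.1, -0.8]
gripper_width: 0.0286
gripper_force: 29.9
```

```bash
python3 g.py 4 .025
```

```text
[ 0.6259 -0.0364  0.0593] 0.02855183244457638 (array([-0.11,  0.2 , -0.07]), np.float64(0.001)) release dz from here: 3.43
```

>>> servo_tool(steps=[0, 0.18, 0, 0, 1.5, 0, 0, 1.2, 0, 1.5, 0, 0, 1.2, 0, 1.5, 0, 0, 1, 0, 1.5, 0, 0, 0, 0, 1.5, 0, 0, 0, 0, 1.5, 0, 0, 0, 0, 5.5, 0, 0, 0, 0, 5.5, 0, 0, 0, 0, 5.5])

```text
clock: 29.7
eef_pos: [0.6274, -0.0374, 0.0242]
orientation: [[0.078, 0.997, -0.0], [0.997, -0.078, 0.0], [-0.0, -0.0, -1.0]]
wrist_force: [0.1, 0.7, -0.1]
gripper_width: 0.0552
gripper_force: 0.0
```

>>> servo_tool(steps=[0, 0, -3, 0, 5.5, 0, 0, -4.5, 0, 5.5, 0, 0, -4.5, 0, 5.5, 4.62, -1.72, 0, 0, 5.5, 4.62, -1.72, 0, 0, 5.5, 4.62, -1.72, 0, 0, 5.5, 4.62, -1.72, 0, 0, 5.5, 4.62, -1.72, 0, 0, 5.5, 0, 0, 0, 0, 5.5, 0, 0, 0, 0, 5.5, 0, 0, 0, 0, 5.5])

```text
clock: 30.8
eef_pos: [0.5601, 0.199, 0.1443]
orientation: [[0.078, 0.997, 0.0], [0.997, -0.078, -0.001], [-0.001, 0.0, -1.0]]
wrist_force: [0.9, 0.6, 0.9]
gripper_width: 0.0555
gripper_force: 0.0
```

```bash
python3 look.py w10 .032 | awk '$0 ~ /0\.[45]/'
```

```text
[304.4 105.4] 1369 enc 21.4 rowmax [325. 126.] [0.5833 0.2712] [0.585  0.2705] rel [ 7.43  1.72 13.13]
[0.5603 0.1986 0.1443] [ 0.27  0.41  1.58 -0.    1.15  0.35]
```

>>> servo_tool(steps=[3.7, 0.86, 0, 0, 5.5, 3.65, 0.86, 0, 0, 5.5, 0, 0, 4.5, 0, 5.5, 0, 0, 4.5, 0, 5.5, 0, 0, 4, 0, 5.5, 0, 0, 0, 0, 5.5, 0, 0, 0, 0, 5.5, 0, 0, 0, 0, 1.5, 0, 0, 0, 0, 1.5, 0, 0, 0, 0, 1.5, 0, 0, 0, 0, 1.5, 0, 0, 0, 0, 1.5])

```text
clock: 32.05
eef_pos: [0.5851, 0.2721, 0.0173]
orientation: [[0.078, 0.997, 0.006], [0.997, -0.078, 0.001], [0.002, 0.006, -1.0]]
wrist_force: [0.7, -1.8, 6.7]
gripper_width: 0.0284
gripper_force: 30.0
```

```bash
python3 g.py 5 .026
```

```text
[0.5851 0.2721 0.0173] 0.0284121599951914 (array([-34.73,   6.7 ,  -4.3 ]), np.float64(0.0)) release dz from here: -0.87
```

>>> servo_tool(steps=[0, 0, -2.5, 0, 1.5, 0, 0, -4.5, 0, 1.5, -4.34, 0.84, 0, 0, 1.5, -4.34, 0.84, 0, 0, 1.5, -4.34, 0.84, 0, 0, 1.5, -4.34, 0.84, 0, 0, 1.5, -4.34, 0.84, 0, 0, 1.5, -4.34, 0.84, 0, 0, 1.5, -4.34, 0.84, 0, 0, 1.5, -4.3, 0.84, 0, 0, 1.5, 0, 0, 0, 0, 1.5, 0, 0, 2.6, 0, 1.5])

```text
clock: 33.25
eef_pos: [0.6264, -0.0817, 0.0624]
orientation: [[0.082, 0.997, 0.01], [0.997, -0.082, -0.002], [-0.001, 0.01, -1.0]]
wrist_force: [0.3, 0.5, -1.1]
gripper_width: 0.0287
gripper_force: 29.9
```

>>> servo_tool(steps=[0, 0, 0, 0, 1.5, 0, 0, 0, 0, 1.5, 0, 0, 0, 0, 1.5])

```text
clock: 33.55
eef_pos: [0.623, -0.0787, 0.0593]
orientation: [[0.077, 0.997, 0.001], [0.997, -0.077, -0.0], [-0.0, 0.001, -1.0]]
wrist_force: [-0.1, 0.5, 0.2]
gripper_width: 0.0286
gripper_force: 29.9
```

```bash
python3 g.py 5 .025
```

```text
[ 0.623  -0.0787  0.0593] 0.028597066412884748 (array([-0.07,  0.16, -0.07]), np.float64(0.001)) release dz from here: 3.43
```

>>> servo_tool(steps=[0, 0.15, 0, 0, 1.5, 0, 0, 1.2, 0, 1.5, 0, 0, 1.2, 0, 1.5, 0, 0, 1, 0, 1.5, 0, 0, 0, 0, 1.5, 0, 0, 0, 0, 1.5, 0, 0, 0, 0, 5.5, 0, 0, 0, 0, 5.5, 0, 0, 0, 0, 5.5])

```text
clock: 34.45
eef_pos: [0.6241, -0.0795, 0.0242]
orientation: [[0.078, 0.997, -0.0], [0.997, -0.078, -0.0], [-0.0, -0.0, -1.0]]
wrist_force: [-0.1, -0.1, 0.2]
gripper_width: 0.055
gripper_force: 0.0
```

>>> servo_tool(steps=[0, 0, -3, 0, 5.5, 0, 0, -4.5, 0, 5.5, 0, 0, -4.5, 0, 5.5, 0, -4, -4.5, 0, 5.5, 0, -4, -4, 0, 5.5, 0, -2.5, 0, 0, 5.5, 0, 0, 0, 0, 5.5, 0, 0, 0, 0, 5.5, 0, 0, 0, 0, 5.5])

```text
clock: 35.35
eef_pos: [0.5317, -0.0723, 0.2166]
orientation: [[0.079, 0.997, 0.0], [0.997, -0.079, 0.0], [0.0, 0.0, -1.0]]
wrist_force: [0.8, -0.2, 0.3]
gripper_width: 0.0555
gripper_force: 0.0
```

```bash
python3 look.py w11 .032;  python3 - <<'E'
from h import *
c=r.read_camera("top");pickle.dump(c,open("t11.pkl","wb"))
E
```

```text
[390.    1.9] 115 enc 13.0 rowmax [403.   5.] [0.6363 0.0751] [0.6436 0.0801] rel [15.52  9.27 20.34]
[385.9  40.5] 1104 enc 19.8 rowmax [403.  60.] [0.6334 0.046 ] [0.6405 0.0489] rel [12.59  9.2  20.34]
[382.1  93.4] 973 enc 18.4 rowmax [399. 111.] [0.6307 0.0027] [0.6376 0.0024] rel [ 8.25  9.28 20.34]
[377.3 141.1] 853 enc 17.2 rowmax [393. 157.] [ 0.6268 -0.0396] [ 0.6334 -0.0431] rel [ 4.    9.22 20.34]
[189.6 148.6] 689 enc 18.1 rowmax [203. 166.] [ 0.4496 -0.0325] [ 0.4432 -0.0354] rel [ 3.32 -8.5  20.34]
[373.6 185. ] 764 enc 16.1 rowmax [389. 200.] [ 0.6237 -0.082 ] [ 0.63   -0.0885] rel [-0.25  9.24 20.33]
[365.2 215. ] 237 enc 9.0 rowmax [374. 223.] [ 0.6154 -0.1126] [ 0.6212 -0.1214] rel [-3.36  8.66 20.33]
[ 0.5318 -0.0723  0.2164] [-0.21  0.27  1.61  0.    1.27 -0.14]
```

View pics/w11.png

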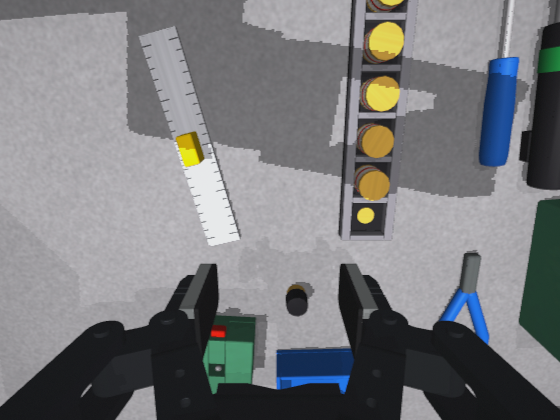

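The wrist view shows six arresters upright in the pockets; the last pocket, at (365,215), is empty as expected. The straightedge corners are about (140,36), (176,26), (240,240) and (208,245), with its grip at (190,149).

```bash
python3 - <<'E'
from h import *
c=r.read_camera("wrist")
g=cv2.cvtColor(c["image"],cv2.COLOR_BGR2GRAY)
p=cv2.cornerSubPix(g,np.float32([[140,36],[176,26],[240,240],[208,245]]).reshape(-1,1,2),(5,5),(-1,-1),(3,30,.01)).reshape(-1,2)
X=np.array([back(c,q,.006) for q in p]);print(p.round(1).tolist(),X.round(4).tolist())
d=(X[0]+X[1]-X[2]-X[3])/2;print("len",np.linalg.norm(d),"w",np.linalg.norm(X[0]-X[1]),np.linalg.norm(X[2]-X[3]))
u=d/np.linalg.norm(d);ct=X.mean(0);print("dir",u,"angle",np.arctan2(u[1],u[0]),"centre",ct)
print(rel([*ct,.21],u))
t=pickle.load(open("t11.pkl","rb"))
print([(ce.round(),a,back(t,ce,.032).round(3)) for ce,a,_ in blobs(t,(15,80,90),(35,255,255),80) if ce[0]<260 and ce[1]>200])
E
```

```text
[[138.60000610351562, 35.900001525878906], [174.39999389648438, 25.600000381469727], [239.60000610351562, 236.8000030517578], [210.1999969482422, 246.0]] [[0.4118, 0.0713], [0.4464, 0.0771], [0.4823, -0.1363], [0.4482, -0.1449]]
len 0.21779385929338752 w 0.03503312339682021 0.03517772029112411
dir [-0.16597366  0.98613019] angle 1.7375416087528424 centre [ 0.44718401 -0.03322747]
(array([ 3.23, -8.72,  0.62]), np.float64(1.326))
[(array([224., 203.]), np.int32(128), array([0.641, 0.127])), (array([241., 204.]), np.int32(126), array([0.637, 0.085])), (array([258., 204.]), np.int32(122), array([0.633, 0.044]))]
```

>>> servo_tool(steps=[1.6, -4.36, 0, 0, 5.5, 1.63, -4.36, 0, 0, 5.5, 0, 0, 0, 0.1473, 5.5, 0, 0, 0, 0.1473, 5.5, 0, 0, 0, 0.1473, 5.5, 0, 0, 0, 0.1473, 5.5, 0, 0, 0, 0.1473, 5.5, 0, 0, 0, 0.1473, 5.5, 0, 0, 0, 0.1473, 5.5, 0, 0, 0, 0.1473, 5.5, 0, 0, 0, 0.1473, 5.5, 0, 0, 0, 0, 5.5])

```text
clock: 36.7
eef_pos: [0.4469, -0.0331, 0.2165]
orientation: [[0.986, 0.166, -0.001], [0.166, -0.986, 0.0], [-0.001, -0.0, -1.0]]
wrist_force: [0.0, -0.1, 1.0]
gripper_width: 0.0553
gripper_force: 0.0
```

>>> servo_tool(steps=[0, 0, 4, 0, 5.5, 0, 0, 0, 0, 5.5, 0, 0, 0, 0, 5.5, 0, 0, 0, 0, 5.5])

```text
clock: 37.1
eef_pos: [0.4474, -0.0332, 0.1779]
orientation: [[0.986, 0.167, 0.001], [0.167, -0.986, -0.0], [0.001, 0.0, -1.0]]
wrist_force: [-0.7, 0.0, 0.5]
gripper_width: 0.055
gripper_force: 0.0
```

```bash
python3 look.py w12 .032; python3 - <<'E'
from h import *
print(rel([.4472,-.0332,.012],[-.166,.986]))
c=r.read_camera("wrist")
for ce,a,p in blobs(c,(20,80,60),(35,255,255),200): print(ce,cv2.minAreaRect(p))
E
```

```text
[423.    2.5] 115 enc 10.0 rowmax [433.   6.] [ 0.6082 -0.1148] [ 0.6152 -0.1226] rel [14.45 10.7  16.56]
[278.6 189.7] 788 enc 18.7 rowmax [295. 201.] [ 0.4496 -0.0333] [ 0.4434 -0.0344] rel [ 0.17  0.02 16.52]
[ 0.4475 -0.0333  0.1782] [-0.17  0.18  1.83 -0.    1.12  1.23]
(array([-0.07, -0.03, 16.62]), np.float64(0.001))
[278.60550459 190.09960682] ((278.5, 190.0), (22.0, 33.0), 90.0)
```

View pics/w12.png

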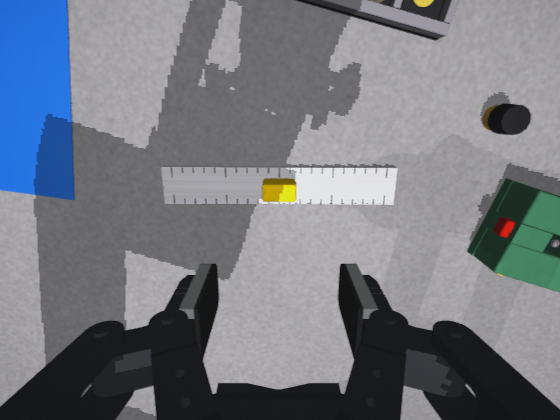

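The straightedge lies level in the view with its grip at (279,190), centred between the fingers.

>>> servo_tool(steps=[0, 0, 4, 0, 5.5, 0, 0, 4.5, 0, 5.5, 0, 0, 4.5, 0, 5.5, 0, 0, 3.4, 0, 5.5, 0, 0, 0, 0, 5.5, 0, 0, 0, 0, 5.5, 0, 0, 0, 0, 2, 0, 0, 0, 0, 2, 0, 0, 0, 0, 2, 0, 0, 0, 0, 2, 0, 0, 0, 0, 2, 0, 0, 0, 0, 2], squeeze=60)

```text
clock: 38.4
eef_pos: [0.4485, -0.0336, 0.0154]
orientation: [[0.986, 0.166, 0.005], [0.166, -0.986, -0.001], [0.005, 0.002, -1.0]]
wrist_force: [-0.3, -0.3, 7.0]
gripper_width: 0.0283
gripper_force: 59.5
```

```bash
python3 - <<'E'
from h import *
ux=np.array([.997,-.0773]);o=np.array([.631,.0043])
s=r.state();print(s["eef_pos"])
for x in (-.055,-.045): print(rel([*(o+x*ux),s["eef_pos"][2]],[.0773,.997]))
E
```

```text
[ 0.44845317 -0.03357503  0.0153703 ]
(array([13.29, -2.03,  0.06]), np.float64(0.244))
(array([14.26, -1.79,  0.07]), np.float64(0.244))
```

>>> servo_tool(steps=[0, 0, -1.5, 0, 2, 0, 0, -2, 0, 2, 0, 0, 0, 0.122, 2, 0, 0, 0, 0.122, 2, 0, 0, 0, 0, 2, 0, 0, 0, 0, 2, 0, 0, 0, 0, 2])

```text
clock: 39.1
eef_pos: [0.4464, -0.0331, 0.0484]
orientation: [[0.997, -0.075, 0.001], [-0.075, -0.997, -0.0], [0.001, 0.0, -1.0]]
wrist_force: [0.8, 0.6, -3.4]
gripper_width: 0.0286
gripper_force: 60.6
```

```bash
python3 - <<'E'
from h import *
ux=np.array([.997,-.0773]);o=np.array([.631,.0043])
s=r.state();print(s["eef_pos"],s["gripper_width"])
for x in (-.055,-.045): print(rel([*(o+x*ux),s["eef_pos"][2]],[.0773,.997]))
E
```

```text
[ 0.44638938 -0.03308335  0.04837556] 0.028551331640008778
(array([ 1.263e+01, -5.130e+00,  1.000e-02]), np.float64(0.002))
(array([ 1.363e+01, -5.130e+00,  1.000e-02]), np.float64(0.002))
```

>>> servo_tool(steps=[4.1, -1.71, 0, 0, 2, 4.1, -1.71, 0, 0, 2, 4, -1.71, 0, 0.002, 2, 0, 0, 0, 0, 2, 0, 0, 1.5, 0, 2, 0, 0, 1.2, 0, 2, 0, 0, 0, 0, 2, 0, 0, 0, 0, 2, 0, 0, 0, 0, 2])

```text
clock: 40.0
eef_pos: [0.572, 0.0084, 0.0213]
orientation: [[0.997, -0.079, 0.0], [-0.079, -0.997, -0.0], [0.0, 0.0, -1.0]]
wrist_force: [0.8, -0.6, -3.4]
gripper_width: 0.0287
gripper_force: 60.6
```

```bash
python3 - <<'E'
from h import *
ux=np.array([.997,-.0773]);o=np.array([.631,.0043])
s=r.state();print(s["eef_pos"],s["wrist_force"])
for x in (-.055,-.045): print(rel([*(o+x*ux),.0152],[.0773,.997]))
c=r.read_camera("wrist");cv2.imwrite("pics/w13.png",c["image"])
E
```

```text
[0.57204674 0.00844737 0.02131793] [ 0.78952586 -0.62529483 -3.38327804]
(array([ 0.41, -0.04,  0.61]), np.float64(-0.002))
(array([ 1.41, -0.05,  0.61]), np.float64(-0.002))
```

View pics/w13.png

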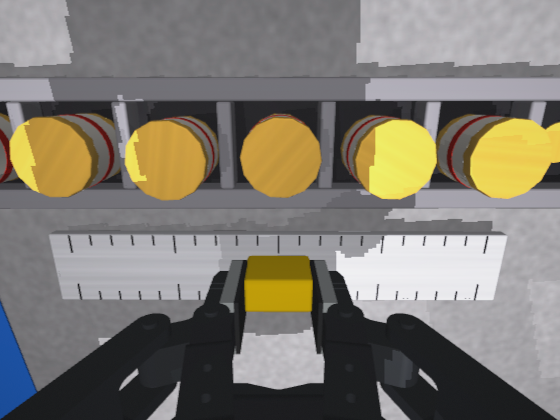

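The straightedge is parallel to the block's front face (rows about 205 and 233) and about central. Now I lower it and push in gently.

>>> servo_tool(steps=[0, 0, 0.3, 0, 2, 0, 0, 0.25, 0, 2, 0, 0, 0, 0, 2, 0.4, 0, 0, 0, 2, 0.3, 0, 0, 0, 2, 0.2, 0, 0, 0, 2, 0.2, 0, 0, 0, 2, 0, 0, 0, 0, 2, 0, 0, 0, 0, 2])

```text
clock: 40.95
eef_pos: [0.5834, 0.0077, 0.0156]
orientation: [[0.997, -0.079, 0.001], [-0.079, -0.997, -0.0], [0.001, 0.0, -1.0]]
wrist_force: [0.2, 0.2, -2.5]
gripper_width: 0.0285
gripper_force: 60.7
```

>>> servo_tool(steps=[0.1, 0, 0.05, 0, 2, 0.1, 0, 0, 0, 2, 0.1, 0, 0, 0, 2, 0, 0, 0, 0, 2, 0, 0, 0, 0, 2])

```text
clock: 41.45
eef_pos: [0.5835, 0.0077, 0.0155]
orientation: [[0.997, -0.079, -0.004], [-0.079, -0.997, 0.0], [-0.004, 0.0, -1.0]]
wrist_force: [-5.4, -0.5, 7.0]
gripper_width: 0.0285
gripper_force: 62.0
```

>>> servo_tool(steps=[0.05, 0, 0, 0, 2, 0, 0, 0, 0, 2, 0, 0, 0, 0, 4, 0, 0, 0, 0, 4, 0, 0, 0, 0, 4, 0, 0, -2, 0, 4.5, 0, 0, -4, 0, 4.5, 0, 0, -4.5, 0, 4.5, -3, 0, -4.5, 0, 4.5, 0, 0, 0, 0, 4.5, 0, 0, 0, 0, 4.5, 0, 0, 0, 0, 4.5])

```text
clock: 42.65
eef_pos: [0.5586, 0.0097, 0.1607]
orientation: [[0.997, -0.079, -0.001], [-0.079, -0.997, 0.0], [-0.001, 0.0, -1.0]]
wrist_force: [-0.2, -0.4, -0.8]
gripper_width: 0.045
gripper_force: 0.0
```

```bash
python3 - <<'E'
from h import *
c=r.read_camera("wrist");cv2.imwrite("pics/w14.png",cv2.resize(c["image"][:300],(800,429),interpolation=cv2.INTER_CUBIC));pickle.dump(c,open("w14.pkl","wb"))
t=r.read_camera("top")
print([(a,back(t,ce,.04).round(4).tolist()) for ce,a,_ in blobs(t,(15,80,90),(35,255,255),30) if 195<ce[1]<300 and ce[0]<450])
E
```

```text
[(np.int32(251), [0.6381, 0.0896]), (np.int32(344), [0.5738, 0.1116]), (np.int32(404), [0.5719, -0.0827]), (np.int32(127), [0.6394, 0.126]), (np.int32(82), [0.6192, -0.3854]), (np.int32(240), [0.5258, -0.0649]), (np.int32(51), [0.6151, -0.1195]), (np.int32(116), [0.4885, 0.1035]), (np.int32(118), [0.4422, 0.0781]), (np.int32(167), [0.4342, -0.033]), (np.int32(79), [0.4209, 0.0265])]
```

View pics/w14.png

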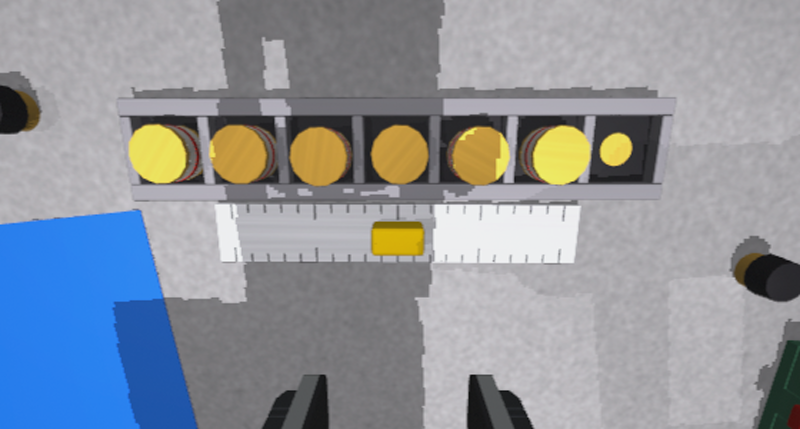

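The straightedge lies flush and central, with its near corners at (222,262) and (575,263) in the picture, and all six arresters stand in pockets. I'll check the gap numerically.

```bash
python3 - <<'E'
from h import *
c=pickle.load(open("w14.pkl","rb"));g=cv2.cvtColor(c["image"],cv2.COLOR_BGR2GRAY)
ux=np.array([.997,-.0773]);uy=np.array([.0773,.997]);o=np.array([.631,.0043])
f=420/294/1 if 0 else 800/560
def cor(P,z,n):
    p=cv2.cornerSubPix(g,np.float32(P).reshape(-1,1,2)/f,(3,3),(-1,-1),(3,30,.01)).reshape(-1,2)
    for q in p: X=back(c,q,z)-o; print(n,q.round(1),(X@ux*1000).round(1),(X@uy*1000).round(1))
cor([[222,262],[575,263],[218,204],[579,205]],.006,"edge")
cor([[134,199],[660,198],[118,98],[675,98]],.021,"block")
for ce,a,p in blobs(c,(14,80,90),(35,255,255),200):
    z=.04 if a>600 else .008; X=back(c,ce,z)-o; print("arr",a,(X@ux*1000).round(1),(X@uy*1000).round(1))
E
```

```text
edge [154.4 182.3] -65.9 109.3
edge [401.1 183.4] -67.6 -109.8
edge [151.9 141.5] -30.1 107.4
edge [404.8 143.2] -32.2 -109.2
block [ 93.  140.3] -27.2 149.6
block [462.2 138.5] -26.6 -149.8
block [81.3 68.5] 26.9 149.3
block [473.4  67.5] 26.7 -149.6
arr 1414 -0.9 122.4
arr 1359 -1.2 81.4
arr 1339 -1.6 -1.7
arr 1366 -2.1 -84.6
arr 1334 -2.5 40.3
arr 1348 -2.3 -43.4
arr 439 -0.1 -126.2
arr 868 -45.5 -0.5
```

There is still a gap of about 3-5 mm; what I took for contact was table friction. I'll re-grip and push on, with a small twist correction.

```bash
python3 - <<'E'
from h import *
ux=np.array([.997,-.0773]);o=np.array([.631,.0043])
print(r.state()["eef_pos"],rel([*(o-.0485*ux),.016],[.0773,.997]))
E
```

```text
[0.55828319 0.00967203 0.15991557] (array([ 2.48, -0.03, 14.38]), np.float64(-0.002))
```

>>> servo_tool(steps=[2.45, 0, 3, 0, 4.5, 0, 0, 4, 0, 4.5, 0, 0, 4, 0, 4.5, 0, 0, 3.2, 0, 4.5, 0, 0, 0, 0, 4.5, 0, 0, 0, 0, 2, 0, 0, 0, 0, 2, 0, 0, 0, 0, 2, 0, 0, 0, 0, 2, 0, 0, 0, 0, 2])

```text
clock: 43.75
eef_pos: [0.5836, 0.0077, 0.0206]
orientation: [[0.997, -0.079, 0.002], [-0.079, -0.997, -0.0], [0.002, -0.0, -1.0]]
wrist_force: [0.4, 0.2, -3.1]
gripper_width: 0.0283
gripper_force: 60.9
```

>>> servo_tool(steps=[0, 0, -0.15, -0.008, 2, 0.15, 0, 0, 0, 2, 0.15, 0, 0, 0, 2, 0, 0, 0, 0, 2, 0, 0, 0, 0, 2])

```text
clock: 44.25
eef_pos: [0.5862, 0.0075, 0.0211]
orientation: [[0.997, -0.071, -0.0], [-0.071, -0.997, 0.0], [-0.0, -0.0, -1.0]]
wrist_force: [0.2, -0.2, -3.1]
gripper_width: 0.0282
gripper_force: 61.0
```

>>> servo_tool(steps=[0.15, 0, 0, 0, 2, 0, 0, 0, 0, 2, 0, 0, 0, 0, 2])

```text
clock: 44.55
eef_pos: [0.5869, 0.0075, 0.0209]
orientation: [[0.997, -0.071, -0.001], [-0.071, -0.997, 0.0], [-0.001, -0.0, -1.0]]
wrist_force: [-2.4, 0.6, -2.6]
gripper_width: 0.0282
gripper_force: 61.0
```

>>> servo_tool(steps=[0.1, 0, 0, 0, 2, 0.05, 0, 0.1, 0, 2, 0, 0, 0.1, 0, 2, 0, 0, 0.1, 0, 2, 0, 0, 0, 0, 2])

```text
clock: 45.05
eef_pos: [0.5869, 0.0075, 0.0189]
orientation: [[0.997, -0.071, -0.004], [-0.071, -0.997, 0.0], [-0.004, 0.0, -1.0]]
wrist_force: [-7.7, 0.7, 6.9]
gripper_width: 0.0281
gripper_force: 62.3
```

>>> servo_tool(steps=[0.15, 0, 0, 0, 2, 0, 0, 0, 0, 2, 0, 0, 0, 0, 2, 0, 0, 0, 0, 4, 0, 0, 0, 0, 4, 0, 0, 0, 0, 4, 0, 0, -2, 0, 4.5, 0, 0, -4, 0, 4.5, 0, 0, -4.5, 0, 4.5, -3.4, 0, -4, 0, 4.5, 0, 0, 0, 0, 4.5, 0, 0, 0, 0, 4.5])

```text
clock: 46.25
eef_pos: [0.5594, 0.0095, 0.1628]
orientation: [[0.997, -0.071, 0.004], [-0.071, -0.997, -0.0], [0.004, -0.0, -1.0]]
wrist_force: [0.2, -0.3, -1.1]
gripper_width: 0.0448
gripper_force: 0.0
```

>>> servo_tool(steps=[0, 0, 0, 0, 4.5, 0, 0, 0, 0, 4.5])

```text
clock: 46.45
eef_pos: [0.5582, 0.0095, 0.1597]
orientation: [[0.997, -0.071, -0.002], [-0.071, -0.997, 0.0], [-0.002, 0.0, -1.0]]
wrist_force: [0.2, 0.5, 0.2]
gripper_width: 0.0448
gripper_force: 0.0
```

```bash
cat > m.py <<'E'
from h import *
c=r.read_camera("wrist");g=cv2.cvtColor(c["image"],cv2.COLOR_BGR2GRAY)
cv2.imwrite("pics/w15.png",cv2.resize(c["image"][60:260,70:490],(798,380),interpolation=cv2.INTER_CUBIC))
ux=np.array([.997,-.0773]);uy=np.array([.0773,.997]);o=np.array([.631,.0043])
def cor(P,z,n):
    p0=np.array([proj(c,[*(o+x*ux+y*uy),z]) for x,y in P])
    p=cv2.cornerSubPix(g,np.float32(p0).reshape(-1,1,2),(4,4),(-1,-1),(3,30,.01)).reshape(-1,2)
    for q,q0 in zip(p,p0): X=back(c,q,z)-o; print(n,q.round(1),q0.round(1),(X@ux*1000).round(1),(X@uy*1000).round(1))
cor([[-.063,.109],[-.063,-.109]],.006,"edge")
cor([[-.027,.15],[-.027,-.15],[.027,.15],[.027,-.15]],.021,"block")
for ce,a,p in blobs(c,(20,80,60),(35,255,255),200): 
    X=back(c,ce,.032)-o; print((X@ux*1000).round(1),(X@uy*1000).round(1),a)
E
python3 m.py
```

```text
edge [152.9 177.4] [153.7 177.8] -62.6 109.7
edge [401.8 178.9] [400.9 179. ] -62.9 -109.8
block [ 91.6 138.1] [ 91.6 138.1] -27.0 150.0
block [462.5 140.4] [463.1 140. ] -27.4 -149.5
block [80.2 66.6] [79.9 65.8] 26.5 149.9
block [474.9  68.6] [475.4  67.9] 26.5 -149.7
-1.0 126.3 1411
-1.4 83.9 1338
-1.9 -1.7 1302
-2.5 -44.8 1318
-2.3 -87.3 1376
-2.8 41.5 1291
0.4 -115.8 449
-43.3 -0.5 870
```

View pics/w15.png

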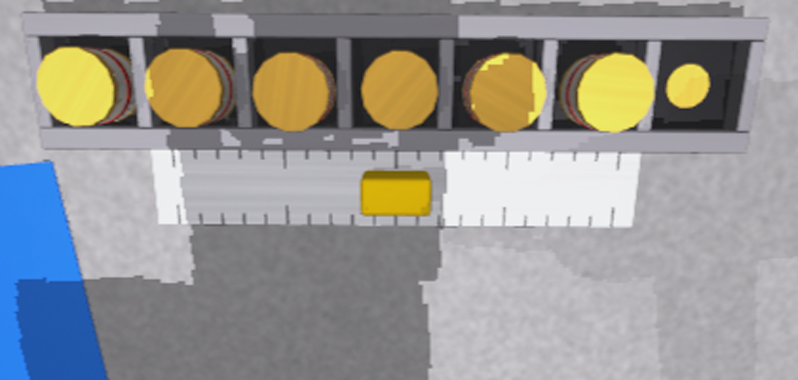

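The straightedge's near edge measures -62.6 and -62.9 mm in the block frame, so it is flush and parallel. All arresters are seated, so I hand in.

```bash
python3 -c "
from plant import r
print(r.finish_job())"
```

```text
the job is handed in; nothing more can be done
None
```

The job is handed in: the plug is in the bin, all six arresters present stand in block pockets, and the straightedge lies flush and central along the front face with everything released; no verdict came back.

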